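Plug the water filter cartridge into its quick coupler

TASK

Fit the water filter cartridge standing in the steel rest onto the filter dock: pull the coupler's spring sleeve back (down) until it catches and stays, then put the cartridge's stem in the coupler and press it gently home until the sleeve springs fully up again and locks it. Do not force the stem hard against the coupler at any time, leave the cartridge upright and let go, and leave the mug, jar and bowl where they are.

Things in the scene. Friction and masses are not known exactly. Their poses are not given: they have to be found in the camera images.
- dock: Filter dock, fixed: white housing 140 x 140 mm, 40 high, with an upright brass quick coupler in its middle. Origin: centre of its underside; z up. The coupler is height-adjustable, with slack, and is NOT measured: its axis stands up to 2 mm off the origin in x and in y, and all its true heights are up to 6 mm above or below those given; it is rigid during the work.
- mouth (a point): NOMINAL centre of the coupler's brass rim (outer diameter 36), 104 mm above the worktop; the true one lies up to 2 mm aside in x and y and 6 mm up or down. A lead-in cone (30 degrees off the axis) narrows from diameter 34 at the rim to the bore, diameter 26, 7 mm lower.
- bore_floor (a point): NOMINAL floor of the bore, 70 mm up, 34 under the rim (same slack), where the stem ends when home. Sleeve up: pawls stop a stem 20 mm above the floor. Sleeve back: free down to a sprung, damped valve in the last 8 mm (push slowly); the push grows from 2 N to 8-15 N close to the floor, where the sleeve is let go and the pawls lock into the stem's groove, with up to 4 mm play.
- flange_top (a point): NOMINAL centre, on the axis, of the top of the sleeve's flange when the sleeve is up, 74 mm up (same slack). Flange: dark steel, diameter 68, 6 thick. Above it the sleeve's ribbed barrel, diameter 48, reaches 26 mm higher. Fingers round the barrel can push on the flange's ledge (10 mm wide) from above. Does not move with the sleeve.
- sleeve (a joint): The coupler's dark steel sleeve. 0 = sprung forward (up); grows in m as it is pulled back (down); hard stop at 0.0145. It takes 4 N at 0 and about 10 N at 0.012, with a bump of a few N from 0.001 to 0.006 where it rides over its catch. Pulled past 0.012 and let go, it stays at about 0.011 until the stem, pressed home, releases it and it springs to 0.
- cartridge: Filter cartridge, loose, about 0.42 kg, upright. Origin: centre of its stem's lower end; z up the cartridge, x along its grip tab. Steel stem of diameter 24, 36 long, square-ended, with a groove 12 to 22 mm above the end; white body of diameter 56 from 36 to 106; on top a grey grip tab 50 (x) x 20 (y) mm, from 106 to 142.
- stand: Steel rest, fixed: block 90 x 90 x 44 mm high with a round hole of diameter 31, in which the cartridge's stem hangs, its body resting on the top. Origin: centre of its underside. Nothing else holds the cartridge: it lifts straight out (by 36 mm or more).
- mug: White mug, diameter 80, 90 high, bystander. Origin: centre of its foot.
- jar: Glass jar, diameter 66, 100 high, bystander. Origin: centre of its foot.
- bowl: Red bowl, diameter 120, 50 high, bystander. Origin: centre of its foot.
Mind the look-alikes: they are no part of the job. What is shaped like the cartridge but blue or orange is not meant.

How it is judged:
By the outcome, as a careful person would: the job done as asked, in the order asked, and still so for the second after the job is handed in, with the robot touching nothing.
It also fails if it takes over 72 s, if anything falls off the work surface, if the arm or the gripper's body presses on something with over 40 N, if the wrist force passes 120 N, or if a joint passes its speed limit or range.

ROBOT

A 6-joint arm with a two-finger parallel gripper is mounted at the origin on the work surface. World frame = base frame: x ahead of the robot, y to its left, z up, the work surface at z = 0. Lengths are in mm, angles in rad, forces in N, time in s.
With the tool pointing down it reaches from about 275 to 1000 mm from the base axis. Payload 8.4 kg.
Tool frame: the origin (TCP) lies on the centre line of the jaws, within the pads' length; the fingertips stand 22 mm ahead of it and the grasp point (between the pads) lies 3 mm ahead of it; z points along the fingers, x is the direction in which the jaws open and shut, and the axes are right-handed (so a half turn about z gives the same grasp; the last joint's range is limited). The gripper opens to 85 mm and grips with 20 to 120 N. Pads are 22 mm wide; open, the fingers measure 114 mm over their backs; the gripper's body (76 mm by 85 mm) begins 54 mm behind the grasp point. The pads swing forward as they close: fully open they stand 13 mm farther back than shut.
Start: joints at [1.317, 0.353, 1.633, -0, 1.155, -0.002], TCP at [155.716, 605.294, 218.281] pointing down, gripper open.
Joint ranges: [-2.63, 2.63], [-0.92, 2.1], [0.06, 2.66], [-1.3, 4.44], [0, 2.69], [-3.02, 3.02]. Speed limits (rad/s): [2.22, 2.22, 2.79, 3.14, 3.14, 3.14].

INTERFACE

Orientations are given as [roll, pitch, yaw] about the fixed x, y, z axes, in that order (R = Rz(yaw) Ry(pitch) Rx(roll)).
In Python, from rig import status, viewer, job gives the robot as it stands.
- The arm moves only by the tool send_rows, never from a script. Its argument "plan" is a list of rows, each a list of 3 entries, a list of its own where there are three numbers: the shift along the tool's x, y, z in m, then the turn, a rotation vector about the tool's x, y, z in rad, then the opening, from -1 (shut) to 1 (fully open). In form: [[[x, y, z], [rx, ry, rz], jaw], ...]. A call has exactly 5 rows; each row is the pose to reach, as a shift and turn from the pose measured when the call began, along the tool's axes at that moment; what a row does not reach only later rows make up. A row lasts 1/12 s, in which the tool goes at most 41.7 mm and 7.16 degrees, less where a joint would pass 70% of its speed; a pose out of reach is approached as far as the arm can. A call with a gripper value outside its range is refused whole. The fingers move at their own pace and stop on an object; "squeeze" is the grip in N (left out, the last holds). Time passes only in rows, so rows that repeat a pose let the fingers close, or fill a call up. It gives the time, the measured TCP pose, the force and the opening at its end, in the units of the state.
- status.sense(): the state, without advancing time (a new reading comes with each control period).
- viewer.grab_frame(name): name is "side" or "top"; returns the picture (400x640x3 uint8, red, green, blue); there is no depth.
- viewer.camera_params(name): a dict with "intrinsics" (3x3 intrinsics, pixels), "xyz" and "orientation" of the camera in the world. Camera axes: x right, y down, z forward; pixel columns grow to the right and rows downward; lengths in mm; the calibration is good to about 2 mm. A picture is of the moment at which its call begins. camera_params takes no time and is no camera call.
- job.sign_off(): hands the job in, once; it reports no verdict.
Trained networks look in the newest picture that a camera, given by its name, has taken for a name from the list of things; names that differ only in an ending like _2 or _b are one class to them, and where a whole thing is asked for, a point or a joint stands for the part that bears it (a point fixed in the world has none). Each returns a list of dicts, best first, with "p" (0 to 1); they miss things now and then, are a little off and sometimes report something else, mostly with a low value. They report only what shows in the picture. A call takes as long as a camera call. They do not tell look-alikes from the thing itself.
- viewer.cut_out(label, camera): "mask" (400x640 bool, what is visible of it) and "extent" ([left, top, width, height] in pixels, round what is visible of it).
The state is a dict: "clock": time; "qpos": joint angles; "qvel": joint speeds; "joint_efforts": joint torques, N m; "eef_pos": TCP position; "tcp_rot": TCP orientation; "contact_force": force on the tool from outside, world axes, zero at the start; "wrist_torque": the same for the moment, N m; "opening": opening from 0.0 (shut) to 1.0 (fully open).
Only numpy, scipy, OpenCV 4.12 (cv2) and the standard library are available. Lean on these libraries where they do the work, as an engineer would, in place of code of your own. Each camera call takes 0.05 s, during which the arm holds its last target.

## Working session

There is one attempt and no reset: what is moved stays moved. The work goes in short steps, Python scripts to look and compute and a tool call to move; the robot and the scene stay as the last step left them, time stands still between calls to the robot, and variables do not carry over. Pictures are saved under pics/ and viewed, and the job is handed in when it is done.

Besides the shell and the picture viewer there is one more tool, called after "Emit:" in YAML: its name, and indented under it one key for each argument. send_rows: Moves the arm, as the interface text tells. Its arguments: {"type":"object","properties":{"plan":{"type":"array"},"squeeze":{"type":"number"}},"required":["plan"]}

```bash
ls; mkdir -p pics
python3 - <<'E'
from rig import status, viewer, job
import cv2
print(status.sense())
for n in ("side","top"):
    p=viewer.camera_params(n);print(n,p)
    cv2.imwrite(f"pics/{n}0.png",viewer.grab_frame(n)[:,:,::-1])
E
```

```text
pics
{'clock': 0.0, 'qpos': array([ 1.31661732e+00,  3.53643366e-01,  1.63415352e+00, -2.78827680e-05,
        1.15519710e+00, -2.39832779e-03]), 'qvel': array([-3.69171205e-04, -1.21470983e-03, -7.40053088e-04,  3.46281174e-04,
       -4.03322086e-05, -8.13625484e-04]), 'joint_efforts': array([ 1.80521431e-03, -6.05228519e+01, -3.42083967e+01,  3.30432522e-04,
        8.89875664e-03, -6.81780733e-06]), 'eef_pos': array([155.5864245 , 604.80348318, 217.5563874 ]), 'tcp_rot': array([3.14157052e+00, 1.40139293e-03, 1.31902691e+00]), 'contact_force': array([-0.63691085,  0.04852344,  0.44969559]), 'wrist_torque': array([-0.01487915,  0.00111086, -0.00265301]), 'opening': 0.9990930576308532}
side {'intrinsics': array([[384.92475038,   0.        , 321.2642874 ],
       [  0.        , 384.92475038, 193.91187493],
       [  0.        ,   0.        ,   1.        ]]), 'xyz': array([511.49369387, 899.84445022, 673.50549736]), 'orientation': array([-2.14555372, -0.01341846, -3.04962986])}
top {'intrinsics': array([[413.2976781 ,   0.        , 318.93382376],
       [  0.        , 413.2976781 , 200.59329868],
       [  0.        ,   0.        ,   1.        ]]), 'xyz': array([ 518.35786029,   -2.41906523, 1026.62185768]), 'orientation': array([-3.05802075e+00,  6.87395256e-04, -1.59889713e+00])}
```

View pics/side0.png

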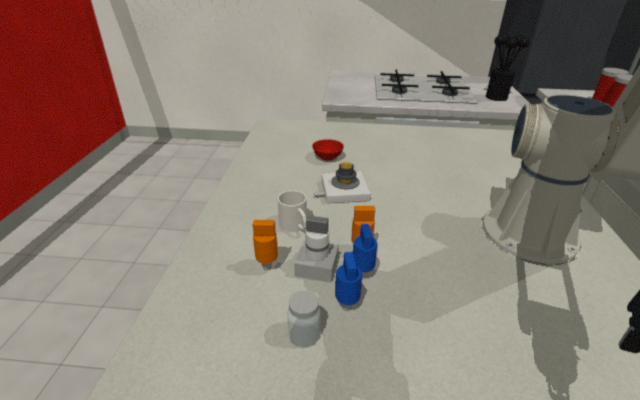

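View pics/top0.png

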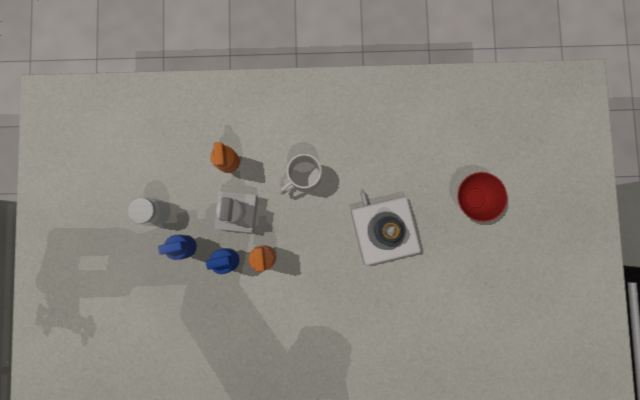

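```bash
cat > h.py <<'E'
import numpy as np, cv2
from scipy.spatial.transform import Rotation as R
from rig import status, viewer, job
def cam(n):
    p=viewer.camera_params(n); return p["intrinsics"],p["xyz"],R.from_euler('xyz',p["orientation"]).as_matrix()
def proj(n,P):
    K,t,Rm=cam(n); c=(np.atleast_2d(P)-t)@Rm; q=c@K.T; return q[:,:2]/q[:,2:]
def ray(n,uv,z):
    K,t,Rm=cam(n); d=Rm@np.linalg.solve(K,[uv[0],uv[1],1]); return t+d*(z-t[2])/d[2]
def crop(n,img,x,y,w,h,s,name):
    cv2.imwrite(name,cv2.resize(img[y:y+h,x:x+w,::-1],None,fx=s,fy=s,interpolation=cv2.INTER_CUBIC))
E
python3 - <<'E'
from h import *
for n in("side","top"):
    im=viewer.grab_frame(n); np.save(n+"0.npy",im)
    for l in("cartridge","stand","dock","sleeve","mouth","mug","jar","bowl"):
        try:
            for d in viewer.cut_out(l,n):
                m=d["mask"]; ys,xs=np.nonzero(m); print(n,l,round(d["p"],2),d["extent"],m.sum(),round(xs.mean(),1),round(ys.mean(),1))
                np.save(f"m_{n}_{l}.npy",m) if d is not None else 0
        except Exception as e: print(n,l,e)
    if n=="side":
        crop(n,im,230,190,170,120,4,"pics/s_cart.png");crop(n,im,300,150,90,70,8,"pics/s_dock.png")
    else:
        crop(n,im,150,130,150,150,4,"pics/t_cart.png");crop(n,im,345,185,85,85,7,"pics/t_dock.png")
E
```

```text
side cartridge 0.88 [353.2, 221.8, 25.3, 55.4] 946 365.3 250.1
side cartridge 0.86 [353.2, 206.1, 24.1, 35.2] 529 362.6 218.3
side cartridge 0.86 [334.9, 249.9, 27.0, 58.3] 1160 348.4 281.3
side cartridge 0.78 [252.2, 217.0, 26.3, 55.0] 1063 264.7 241.0
side cartridge 0.59 [306.3, 217.1, 22.6, 43.3] 987 316.6 237.2
side stand 0.61 [295.1, 244.6, 41.7, 39.8] 1029 316.5 264.7
side dock 0.96 [312.9, 163.7, 58.4, 40.2] 1480 344.7 184.8
side sleeve 0.79 [336.5, 164.9, 23.2, 13.0] 221 345.9 172.5
side mouth 0.92 [313.4, 159.1, 59.6, 44.6] 1484 344.7 184.8
side mouth 0.58 [289.9, 292.6, 28.9, 54.1] 1585 303.9 317.7
side jar 0.82 [289.3, 290.7, 29.9, 57.5] 1628 303.8 318.4
side bowl 0.65 [313.8, 135.5, 30.6, 25.3] 491 328.6 148.6
top cartridge 0.95 [216.7, 195.8, 29.5, 29.4] 602 230.2 210.4
top cartridge 0.95 [250.9, 243.0, 27.0, 27.6] 595 261.3 257.2
top cartridge 0.85 [206.1, 245.1, 35.4, 31.8] 659 222.6 260.5
top cartridge 0.78 [159.3, 237.4, 38.7, 21.1] 737 177.8 246.8
top cartridge 0.65 [211.9, 142.5, 30.7, 27.5] 683 224.3 157.5
top stand 0.97 [214.1, 189.7, 41.9, 42.3] 991 237.6 213.3
top dock 0.75 [348.2, 190.7, 70.9, 77.3] 3447 384.4 229.6
top sleeve 0.56 [374.3, 216.6, 27.5, 31.2] 538 387.2 229.9
top mouth 0.72 [214.3, 193.7, 31.4, 29.8] 632 230.1 210.2
top mug 0.92 [278.9, 155.3, 43.3, 37.4] 1155 301.6 173.6
top mug 0.45 [346.6, 190.2, 75.4, 73.6] 3505 384.2 229.8
top jar 0.67 [125.0, 197.9, 46.6, 30.6] 1044 148.6 211.2
top bowl 0.81 [455.8, 169.8, 52.0, 54.4] 2010 481.5 196.1
```

View pics/s_cart.png

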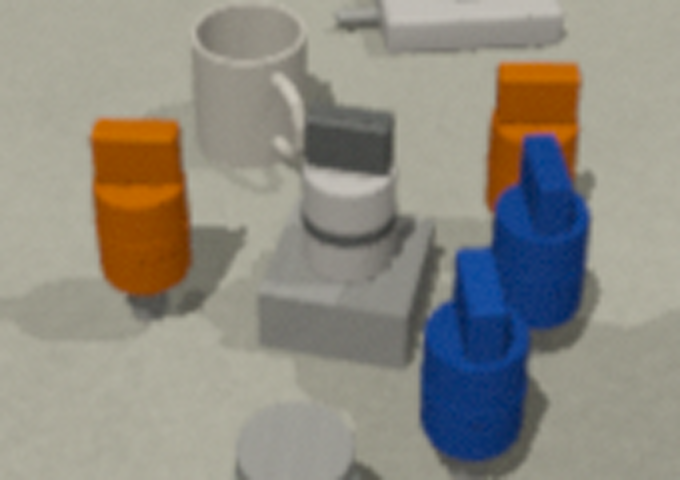

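View pics/s_dock.png

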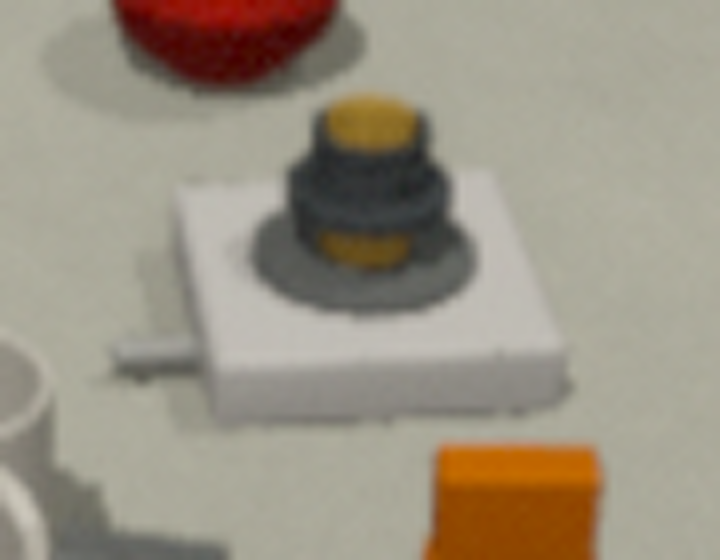

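View pics/t_cart.png

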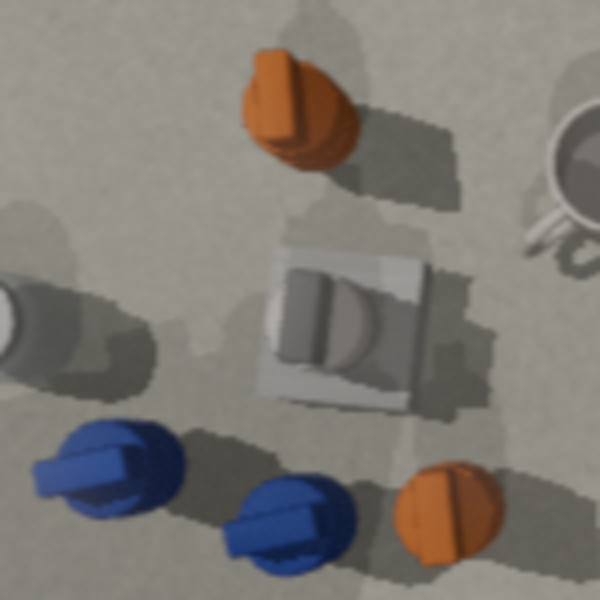

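View pics/t_dock.png

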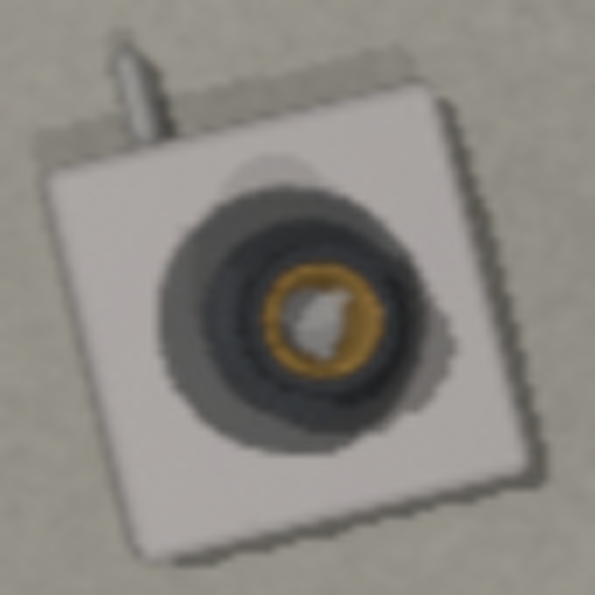

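```bash
cat > fit.py <<'E'
from h import *
from scipy.optimize import least_squares
def sil(n,im,lo,hi,box):
    hsv=cv2.cvtColor(im,cv2.COLOR_RGB2HSV); m=cv2.inRange(hsv,lo,hi)
    o=np.zeros_like(m); x,y,w,h=box; o[y:y+h,x:x+w]=m[y:y+h,x:x+w]; return o
top=np.load("top0.npy"); side=np.load("side0.npy")
b=sil("top",top,(8,80,60),(35,255,255),(360,205,60,60))
ys,xs=np.nonzero(b); print("top brass",xs.min(),xs.max(),ys.min(),ys.max(),len(xs))
cs=cv2.findContours(b,cv2.RETR_EXTERNAL,cv2.CHAIN_APPROX_NONE)[0]; c=max(cs,key=len); e=cv2.fitEllipse(c); print(e)
for z in(98,104,110): print(z,ray("top",e[0],z))
b=sil("side",side,(8,80,60),(35,255,255),(325,150,45,45))
n,l,st,ce=cv2.connectedComponentsWithStats(b); print(st,ce)
for n in("side","top"):
    m=np.load(f"m_{n}_dock.npy")
def circ(x,y,z,r):
    a=np.linspace(0,2*np.pi,60); return np.c_[x+r*np.cos(a),y+r*np.sin(a),0*a+z]
E
python3 fit.py
```

```text
top brass 382 399 222 238 158
((390.5768127441406, 230.26626586914062), (16.172441482543945, 16.789297103881836), 101.25175476074219)
98 [ 524.9095409  -162.57887151   98.        ]
104 [ 524.86720926 -161.54404896  104.        ]
110 [ 524.82487763 -160.50922641  110.        ]
[[     0      0    640    400 255877]
 [   341    152      1      1      1]
 [   340    154      1      1      1]
 [   331    160      1      1      1]
 [   340    162     13      7     72]
 [   340    179     11      5     48]] [[319.48753112 199.51373902]
 [341.         152.        ]
 [340.         154.        ]
 [331.         160.        ]
 [345.93055556 165.02777778]
 [345.20833333 180.72916667]]
```

```bash
cat > ov.py <<'E'
from h import *
def circ(x,y,z,r):
    a=np.linspace(0,2*np.pi,60); return np.c_[x+r*np.cos(a),y+r*np.sin(a),0*a+z]
def rect(x,y,z,w,d,yaw):
    p=np.array([[-w,-d],[w,-d],[w,d],[-w,d],[-w,-d]])/2; c,s=np.cos(yaw),np.sin(yaw)
    q=p@np.array([[c,s],[-s,c]]); return np.c_[q[:,0]+x,q[:,1]+y,np.full(5,z)]
def draw(n,im,box,s,curves,name):
    x,y,w,h=box; o=cv2.resize(im[y:y+h,x:x+w,::-1],None,fx=s,fy=s,interpolation=cv2.INTER_CUBIC)
    for P,col in curves:
        q=(proj(n,P)-[x,y]+.5)*s
        cv2.polylines(o,[np.round(q*8).astype(np.int32)],False,col,1,cv2.LINE_AA,3)
    cv2.imwrite(name,o)
E
cat > a.py <<'E'
from ov import *
import sys
dx,dy,dz,X,Y,yaw=map(float,sys.argv[1:7]); k=sys.argv[7]
cy=[(circ(dx,dy,104+dz,18),(0,255,255)),(circ(dx,dy,104+dz-4,24),(255,0,0)),(circ(dx,dy,74+dz,34),(0,255,0)),(circ(dx,dy,68+dz,34),(0,255,0)),
 (rect(X,Y,40,140,140,yaw),(0,0,255)),(rect(X,Y,0,140,140,yaw),(0,0,255))]
draw("side",np.load("side0.npy"),(300,145,90,70),8,cy,f"pics/os{k}.png")
draw("top",np.load("top0.npy"),(345,185,85,85),7,cy,f"pics/ot{k}.png")
E
python3 a.py 525 -161.5 0 524 -163 0.2 1
```

```text
(no output)
```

View pics/os1.png

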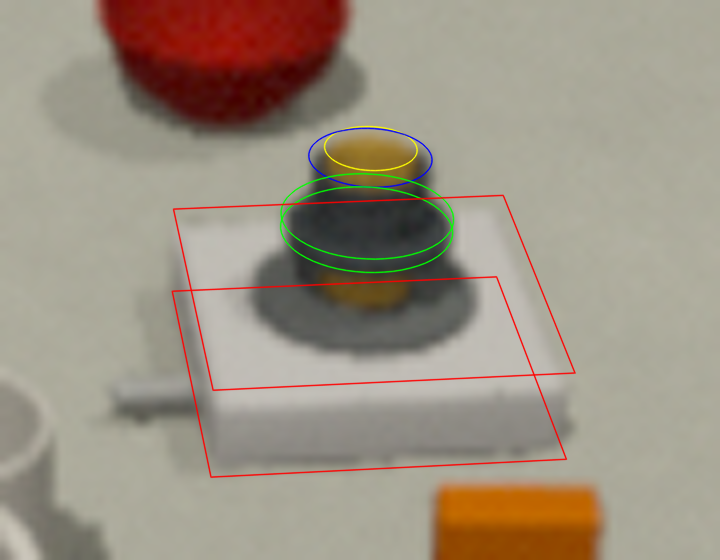

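View pics/ot1.png

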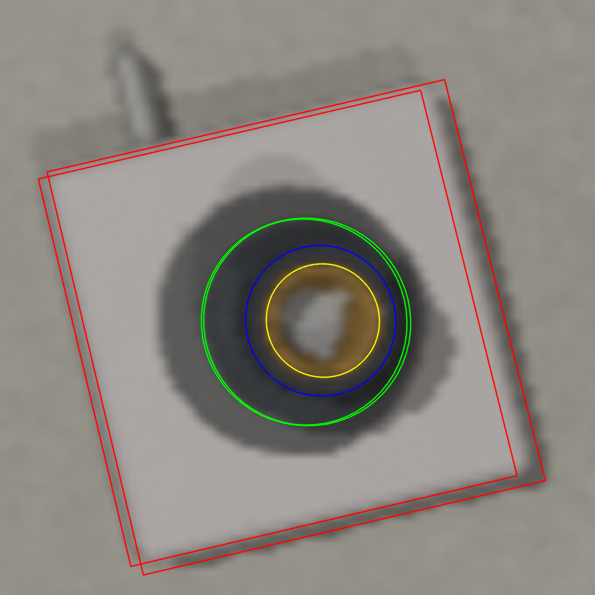

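```bash
cat > c.py <<'E'
from ov import *
import sys
x,y,yaw,X,Y,Yw=map(float,sys.argv[1:7]); k=sys.argv[7]
z0=44-36
cy=[(circ(x,y,z0+36,28),(255,0,0)),(circ(x,y,z0+106,28),(255,0,0)),(rect(x,y,z0+106,50,20,yaw),(0,255,255)),(rect(x,y,z0+142,50,20,yaw),(0,255,255)),
 (rect(X,Y,44,90,90,Yw),(0,0,255)),(rect(X,Y,0,90,90,Yw),(0,0,255))]
draw("side",np.load("side0.npy"),(280,200,70,90),7,cy,f"pics/cs{k}.png")
draw("top",np.load("top0.npy"),(205,180,65,65),9,cy,f"pics/ct{k}.png")
E
python3 - <<'E'
from h import *
print(ray("top",(227,209.5),150), ray("top",(236.5,212.5),44))
E
python3 c.py 567 197 0 567 197 0.1 1
```

```text
[578.29280773 191.93212866 150.        ] [577.7493224  192.89246114  44.        ]
```

```bash
python3 c.py 578 192 -0.05 578 192 -0.05 1
```

```text
(no output)
```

View pics/cs1.png

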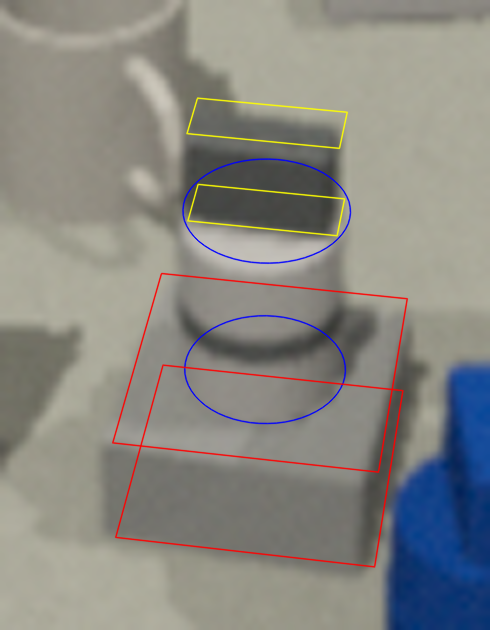

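View pics/ct1.png

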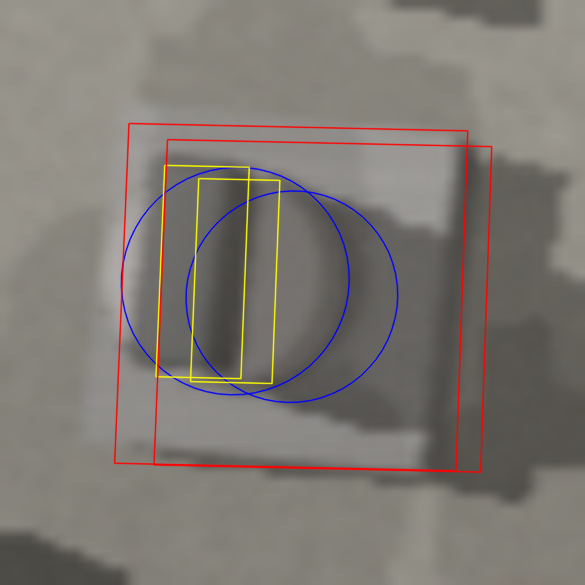

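```bash
python3 c.py 580 196.5 -0.11 580 194.5 -0.1 2
```

```text
(no output)
```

View pics/cs2.png

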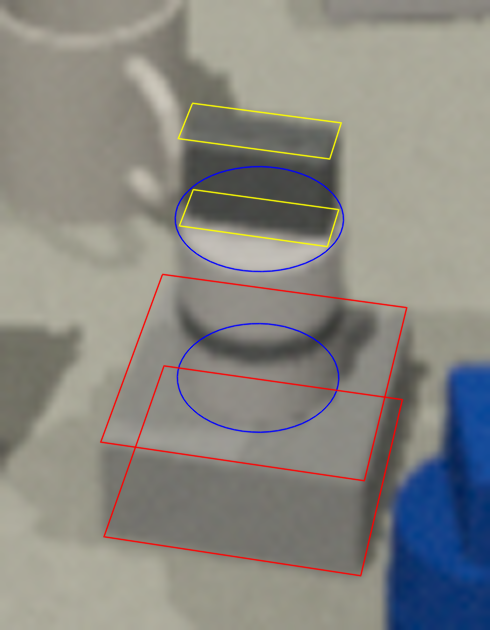

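View pics/ct2.png

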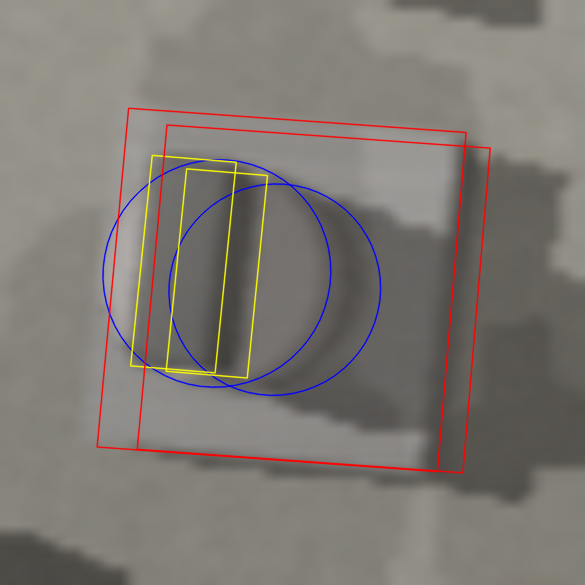

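```bash
cat > go.py <<'E'
from h import *
import sys
a=list(map(float,sys.argv[1:]))
s=status.sense(); p=s["eef_pos"]; Rm=R.from_euler('xyz',s["tcp_rot"])
T=np.array(a[:3]); yaw=a[3]
d=Rm.inv().apply(T-p)/1000
rv=(Rm.inv()*R.from_euler('xyz',[np.pi,0,yaw])).as_rotvec()
print("t",round(s["clock"],2),"pos",p.round(1),"rpy",s["tcp_rot"].round(4),"F",s["contact_force"].round(1),"M",s["wrist_torque"].round(2),"open",round(s["opening"],3),"q",s["qpos"].round(2))
print("shift",d.round(4).tolist(),"rot",rv.round(4).tolist())
E
python3 go.py 525 -161.5 260 1.46
```

```text
t 1.0 pos [155.7 605.3 218.3] rpy [-3.1416  0.      1.319 ] F [-0.7  0.5 -0.2] M [ 0.01  0.01 -0.01] open 0.998 q [ 1.32  0.35  1.63  0.    1.16 -0.  ]
shift [-0.6506, 0.5487, -0.0417] rot [-0.0, 0.0, -0.141]
```

Emit:
send_rows:
  plan:
    - [[-0.03,0.025,-0.04],[0,0,0],0.27]
    - [[-0.06,0.05,-0.042],[0,0,-0.05],0.27]
    - [[-0.09,0.075,-0.042],[0,0,-0.1],0.27]
    - [[-0.12,0.1,-0.042],[0,0,-0.141],0.27]
    - [[-0.15,0.127,-0.042],[0,0,-0.141],0.27]

```text
clock: 1.42
eef_pos: [240.7, 428.7, 260.7]
tcp_rot: [3.141, -0.001, 1.463]
contact_force: [1.7, -0.3, 0.3]
opening: 0.634
```

```bash
python3 go.py 525 -161.5 260 1.46
```

```text
t 1.42 pos [240.7 428.7 260.7] rpy [ 3.1412e+00 -8.0000e-04  1.4635e+00] F [ 1.7 -0.3  0.3] M [ 0.   -0.06  0.  ] open 0.634 q [ 1.06  0.1   1.86 -0.    1.18 -0.41]
shift [-0.5563, 0.3459, 0.0004] rot [0.0004, -0.0008, 0.0035]
```

Emit:
send_rows:
  plan:
    - [[-0.035,0.022,0],[0,0,0.003],0.27]
    - [[-0.07,0.044,0],[0,0,0.003],0.27]
    - [[-0.105,0.065,0],[0,0,0.003],0.27]
    - [[-0.14,0.087,0],[0,0,0.003],0.27]
    - [[-0.175,0.109,0],[0,0,0.003],0.27]

```text
clock: 1.83
eef_pos: [330.6, 241.2, 260.9]
tcp_rot: [3.14, -0.001, 1.461]
contact_force: [2.0, 1.4, -0.2]
opening: 0.632
```

Emit:
send_rows:
  plan:
    - [[-0.035,0.022,0],[0,0,0],0.27]
    - [[-0.07,0.044,0],[0,0,0],0.27]
    - [[-0.105,0.065,0],[0,0,0],0.27]
    - [[-0.14,0.087,0],[0,0,0],0.27]
    - [[-0.175,0.109,0],[0,0,0],0.27]

```text
clock: 2.25
eef_pos: [420.3, 53.2, 261.2]
tcp_rot: [3.139, -0.002, 1.461]
contact_force: [1.3, 1.2, -0.8]
opening: 0.634
```

```bash
python3 go.py 525 -161.5 200 1.46
```

```text
t 2.25 pos [420.3  53.2 261.2] rpy [ 3.1393e+00 -1.7000e-03  1.4608e+00] F [ 1.3  1.2 -0.8] M [ 0.06 -0.02 -0.01] open 0.634 q [ 0.12 -0.02  1.99  0.    1.17 -1.34]
shift [-0.202, 0.1275, 0.0611] rot [0.0023, -0.0017, 0.0008]
```

Emit:
send_rows:
  plan:
    - [[-0.035,0.022,0],[0.002,-0.002,0],0.27]
    - [[-0.07,0.044,0],[0.002,-0.002,0],0.27]
    - [[-0.11,0.07,0.01],[0.002,-0.002,0],0.27]
    - [[-0.15,0.095,0.03],[0.002,-0.002,0],0.27]
    - [[-0.18,0.115,0.04],[0.002,-0.002,0],0.27]

```text
clock: 2.67
eef_pos: [509.6, -128.9, 225.0]
tcp_rot: [3.14, 0.0, 1.46]
contact_force: [0.7, 0.6, 0.9]
opening: 0.634
```

```bash
python3 go.py 525 -161.5 150 1.46
```

```text
t 2.67 pos [ 509.6 -128.9  225. ] rpy [3.1402e+00 4.0000e-04 1.4603e+00] F [0.7 0.6 0.9] M [-0.04 -0.    0.05] open 0.634 q [-0.25  0.19  1.84 -0.    1.11 -1.71]
shift [-0.0306, 0.0187, 0.075] rot [0.0014, 0.0004, 0.0003]
```

Emit:
send_rows:
  plan:
    - [[-0.015,0.01,0.03],[0.001,0,0],0.27]
    - [[-0.031,0.019,0.06],[0.001,0,0],0.27]
    - [[-0.031,0.019,0.075],[0.001,0,0],0.27]
    - [[-0.031,0.019,0.075],[0.001,0,0],0.27]
    - [[-0.031,0.019,0.075],[0.001,0,0],0.27]

```text
clock: 3.08
eef_pos: [524.6, -161.8, 149.5]
tcp_rot: [-3.14, -0.0, 1.46]
contact_force: [0.1, -0.4, -0.3]
opening: 0.636
```

```bash
python3 go.py 525 -161.5 120 1.46
python3 - <<'E'
from h import *
for n,b in(("side",(300,110,110,100)),("top",(335,180,100,90))):
    im=viewer.grab_frame(n); np.save(n+"1.npy",im); crop(n,im,*b,6,f"pics/{n}1.png")
E
```

```text
t 3.08 pos [ 524.6 -161.8  149.5] rpy [-3.1400e+00 -2.0000e-04  1.4598e+00] F [ 0.1 -0.4 -0.3] M [-0.04 -0.03  0.02] open 0.636 q [-0.3   0.31  1.86 -0.    0.97 -1.76]
shift [0.0003, 0.0004, 0.0295] rot [-0.0016, -0.0002, -0.0002]
```

View pics/side1.png

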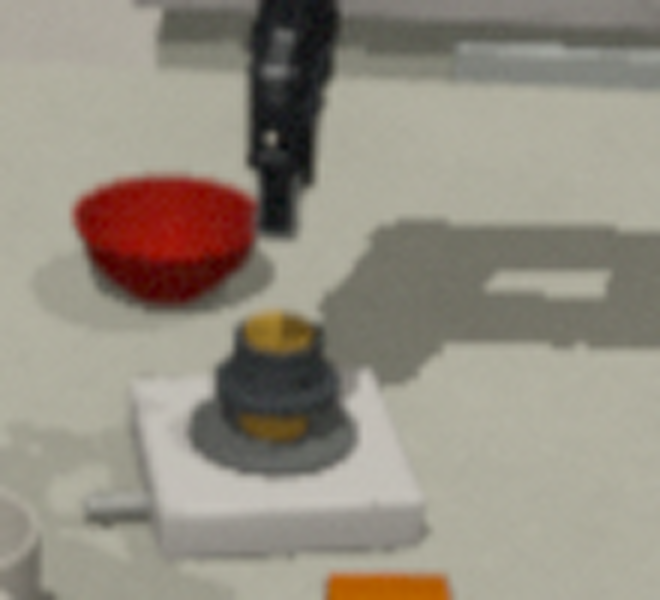

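View pics/top1.png

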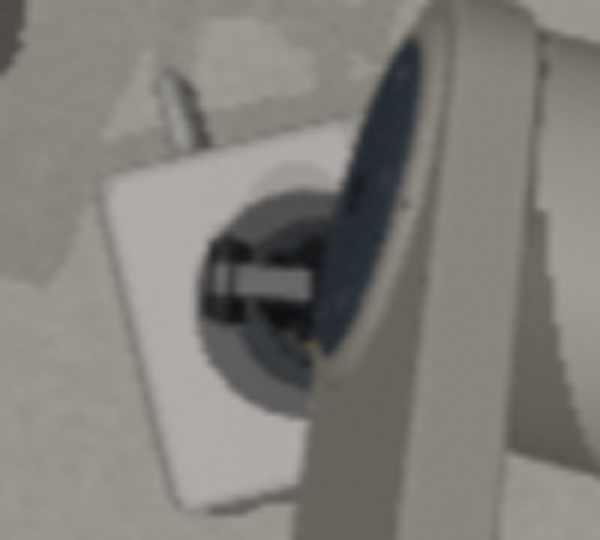

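Run:
```python
from h import *
for z in(122,127,132,137):
  for y in (-134.8,-120): print(z,y,((proj("side",[524.6+(y+161.8)*.11,y,z])[0]-[300,110])*6).round(0))
```

```text
122 -134.8 [269. 311.]
122 -120 [265. 325.]
127 -134.8 [270. 302.]
127 -120 [265. 316.]
132 -134.8 [270. 293.]
132 -120 [266. 307.]
137 -134.8 [271. 285.]
137 -120 [266. 298.]
```

Run:
```python
from h import *
im=np.load("side1.npy").copy()
print(proj("side",[[524.6,-161.8,149.5],[524.6,-161.8,200],[524.6,-161.8,300]]),proj("top",[[524.6,-161.8+27,127],[524.6,-161.8-27,127],[524.6,-161.8+27,160]]))
crop("side",im,240,0,240,200,3,"pics/side1w.png")
crop("top",np.load("top1.npy"),300,100,260,190,3,"pics/top1w.png")
```

```text
[[346.64836217 149.75909924]
 [347.48377492 134.47014985]
 [349.26199614 101.92679398]] [[380.09390672 230.61032879]
 [404.95010433 229.90950636]
 [382.40997207 230.43517591]]
```

View pics/side1w.png

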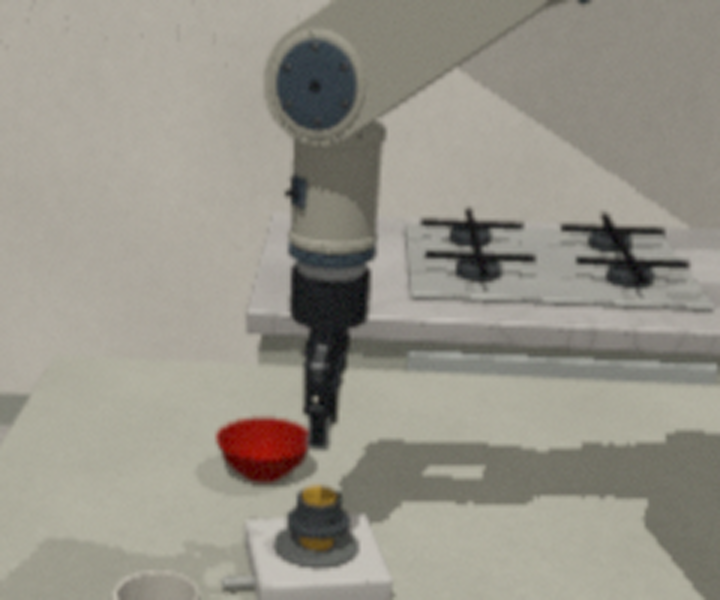

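View pics/top1w.png

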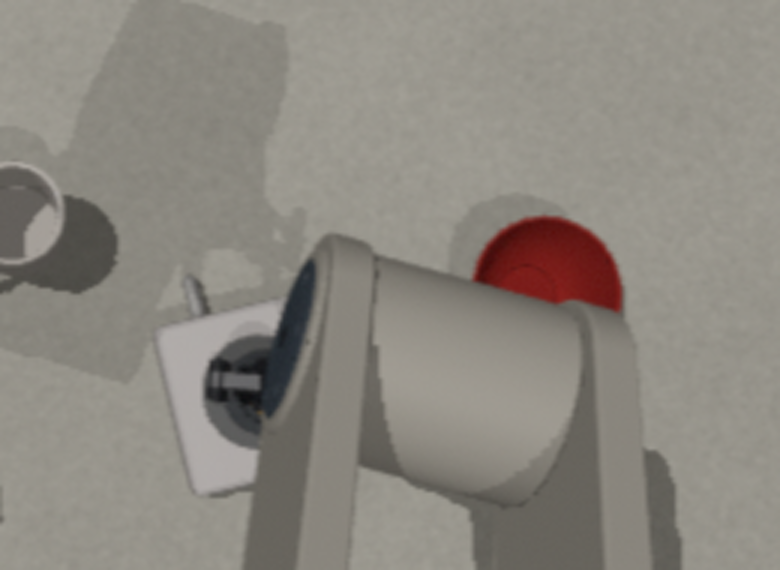

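Run:
```python
from h import *
im=viewer.grab_frame("side"); print(abs(im.astype(int)-np.load("side1.npy")).mean())
K,t,Rm=cam("side")
print(Rm.round(3),t)
# dock/bowl/stand check : bottom corners
crop("side",im,300,110,110,100,6,"pics/side2.png")
s=status.sense();print(s["eef_pos"],s["clock"])
```

```text
1.5981080729166666
[[-0.996 -0.061  0.07 ]
 [-0.092  0.54  -0.836]
 [ 0.013 -0.839 -0.544]] [511.49369387 899.84445022 673.50549736]
[ 526.04448401 -161.62697363  151.63570768] 3.2333
```

View pics/side2.png

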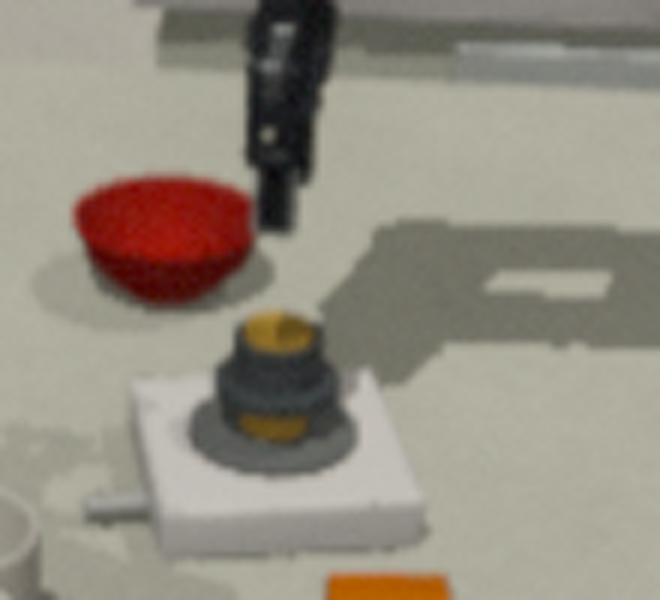

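Run:
```python
from h import *
print(proj("side",[[155.6,605,217.6],[155.6,605,195.6],[155.6,605,270]]))
a=np.load("side0.npy"); crop("side",a,560,260,80,120,6,"pics/s0g.png")
im=np.load("side1.npy"); c=im[120:190,320:380,::-1].astype(float); c=np.clip((c-100)*2.2,0,255).astype(np.uint8)
cv2.imwrite("pics/enh.png",cv2.resize(c,None,fx=8,fy=8,interpolation=cv2.INTER_CUBIC))
im=np.load("top1.npy"); crop("t",im,360,205,45,45,12,"pics/t1z.png")
```

```text
[[628.906189   394.79533287]
 [621.03035228 404.56515387]
 [649.38485886 369.3919445 ]]
```

View pics/s0g.png

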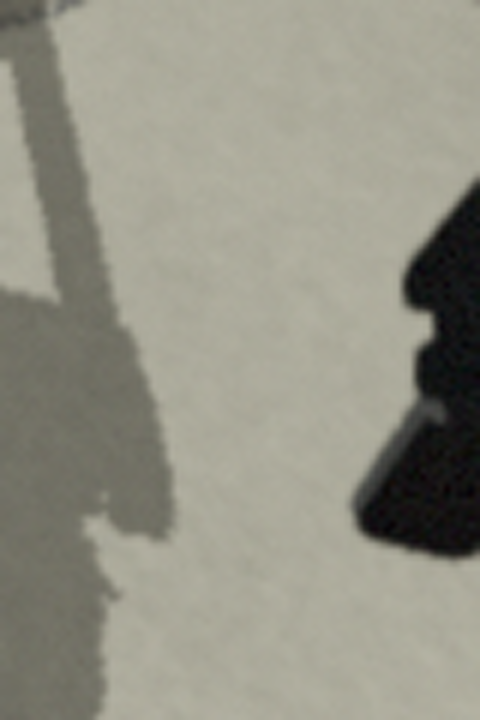

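View pics/enh.png

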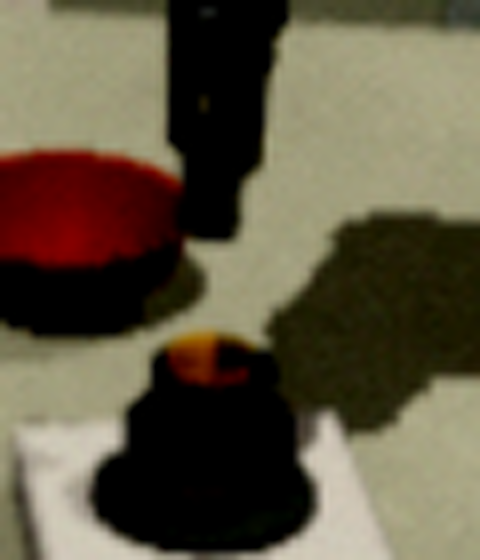

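View pics/t1z.png

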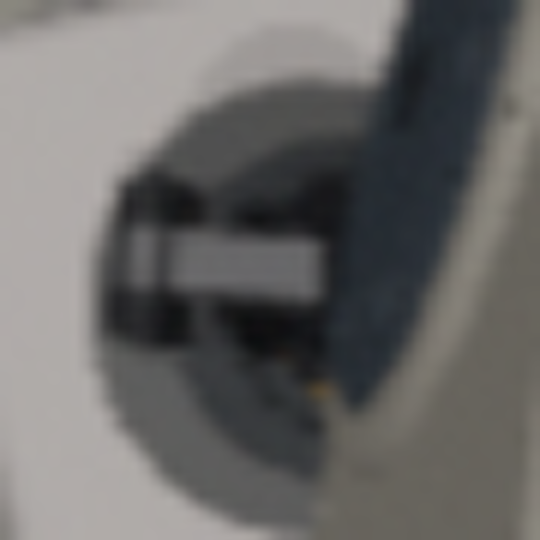

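Run:
```python
from h import *
K,t,Rm=cam("side")
for uv,y in (((346.7,149.2),-125),((346.7,149.2),-189),((626,351.5),655),((626,351.5),605),((626,351.5),555)):
    d=Rm@np.linalg.solve(K,[uv[0],uv[1],1]); print(uv,y,(t+d*(y-t[1])/d[1]).round(0))
```

```text
(346.7, 149.2) -125 [ 524. -125.  169.]
(346.7, 149.2) -189 [ 525. -189.  138.]
(626, 351.5) 655 [247. 655. 362.]
(626, 351.5) 605 [193. 605. 298.]
(626, 351.5) 555 [139. 555. 234.]
```

Emit:
send_rows:
  plan:
    - [[0,0,0.008],[0,0,0],0.27]
    - [[0,0,0.015],[0,0,0],0.27]
    - [[0,0,0.022],[0,0,0],0.27]
    - [[0,0,0.026],[0,0,0],0.27]
    - [[0,0,0.026],[0,0,0],0.27]

```text
clock: 3.65
eef_pos: [525.3, -161.3, 124.4]
tcp_rot: [3.141, 0.0, 1.461]
contact_force: [-0.2, -0.8, -0.4]
opening: 0.637
```

```bash
for i in 1 2; do python3 go.py 525 -161.5 120 1.46;done
python3 - <<'E'
from h import *
for n,b in(("side",(300,110,110,100)),):
    im=viewer.grab_frame(n); np.save(n+"3.npy",im); crop(n,im,*b,6,f"pics/{n}3.png")
E
python3 go.py 525 -161.5 120 1.46
```

```text
t 3.65 pos [ 525.3 -161.3  124.4] rpy [3.1407e+00 4.0000e-04 1.4612e+00] F [-0.2 -0.8 -0.4] M [-0.02  0.05  0.03] open 0.637 q [-0.3   0.35  1.88 -0.    0.91 -1.76]
shift [-0.0002, -0.0003, 0.0044] rot [0.0009, 0.0004, 0.0012]
t 3.65 pos [ 525.3 -161.3  124.4] rpy [3.1407e+00 4.0000e-04 1.4612e+00] F [-0.2 -0.8 -0.4] M [-0.02  0.05  0.03] open 0.637 q [-0.3   0.35  1.88 -0.    0.91 -1.76]
shift [-0.0002, -0.0003, 0.0044] rot [0.0009, 0.0004, 0.0012]
t 3.7 pos [ 525.6 -161.4  124.9] rpy [3.1402e+00 5.0000e-04 1.4611e+00] F [ 0.9 -0.3  0. ] M [ 0.03  0.02 -0.03] open 0.636 q [-0.3   0.35  1.88 -0.    0.91 -1.76]
shift [-0.0001, -0.0006, 0.0049] rot [0.0014, 0.0005, 0.0011]
```

View pics/side3.png

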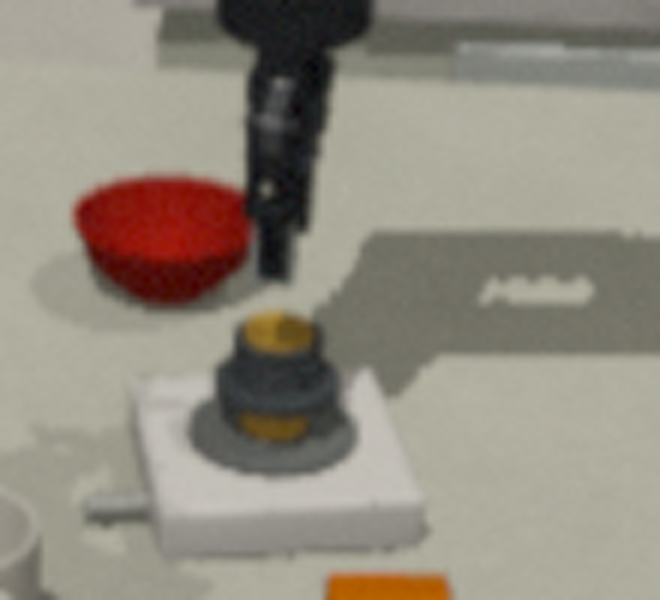

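Emit:
send_rows:
  plan:
    - [[0,0,0.005],[0,0,0],0.27]
    - [[0,0,0.01],[0,0,0],0.27]
    - [[0,0,0.015],[0,0,0],0.27]
    - [[0,0,0.02],[0,0,0],0.27]
    - [[0,0,0.02],[0,0,0],0.27]

```text
clock: 4.12
eef_pos: [524.9, -161.2, 103.7]
tcp_rot: [-3.141, 0.0, 1.461]
contact_force: [0.6, 0.7, 0.1]
opening: 0.639
```

```bash
python3 - <<'E'
from h import *
for n,b in(("side",(300,110,110,100)),):
    im=viewer.grab_frame(n); np.save(n+"4.npy",im); crop(n,im,*b,6,f"pics/{n}4.png")
E
python3 go.py 525 -161.5 100 1.46
```

```text
t 4.17 pos [ 525.2 -161.3  104.2] rpy [3.1415e+00 2.0000e-04 1.4611e+00] F [ 0.1 -0.3  0.2] M [-0.01 -0.04  0.  ] open 0.634 q [-0.3   0.38  1.89 -0.    0.87 -1.76]
shift [-0.0002, -0.0001, 0.0042] rot [0.0001, 0.0002, 0.0011]
```

View pics/side4.png

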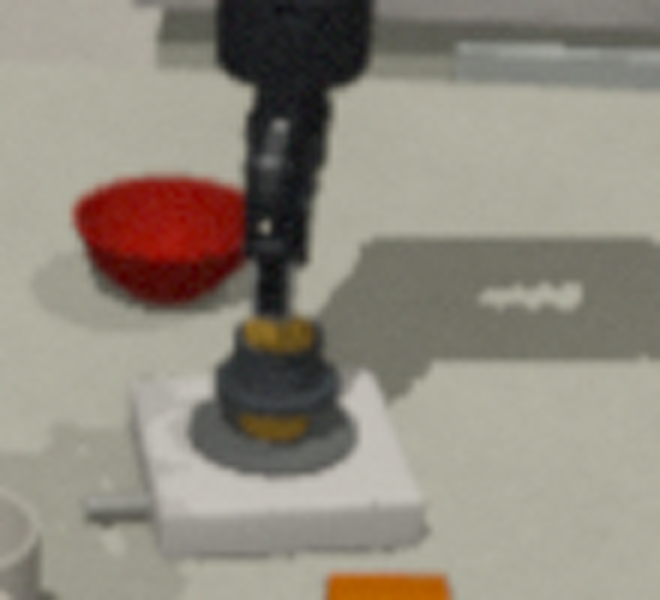

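Run:
```python
from h import *
im=np.hstack([np.load("side3.npy")[145:190,325:367],np.load("side4.npy")[145:190,325:367]])
crop("s",im,0,0,84,45,9,"pics/z4.png")
```

```text
(no output)
```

View pics/z4.png

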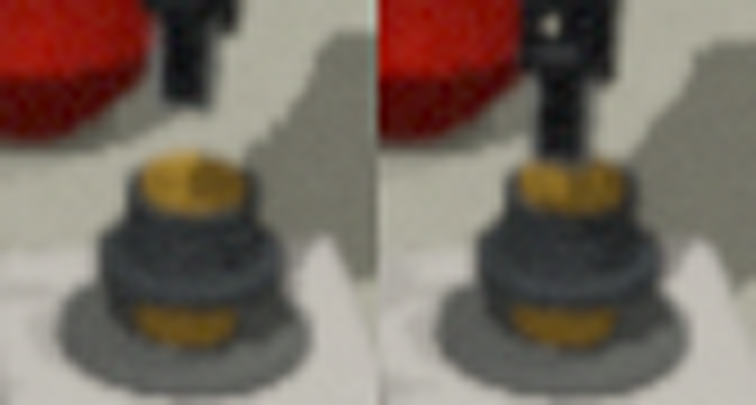

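Emit:
send_rows:
  plan:
    - [[0,0,0.002],[0,0,0],0.27]
    - [[0,0,0.004],[0,0,0],0.27]
    - [[0,0,0.006],[0,0,0],0.27]
    - [[0,0,0.006],[0,0,0],0.27]
    - [[0,0,0.006],[0,0,0],0.27]

```text
clock: 4.58
eef_pos: [525.1, -161.3, 98.1]
tcp_rot: [-3.142, 0.0, 1.461]
contact_force: [0.1, 0.2, -0.3]
opening: 0.64
```

Emit:
send_rows:
  plan:
    - [[0,0,0.002],[0,0,0],0.27]
    - [[0,0,0.004],[0,0,0],0.27]
    - [[0,0,0.006],[0,0,0],0.27]
    - [[0,0,0.006],[0,0,0],0.27]
    - [[0,0,0.006],[0,0,0],0.27]

```text
clock: 5.0
eef_pos: [525.0, -161.3, 91.9]
tcp_rot: [-3.141, 0.0, 1.461]
contact_force: [-0.4, -0.6, -0.2]
opening: 0.637
```

```bash
python3 - <<'E'
from h import *
im=viewer.grab_frame("side"); np.save("side5.npy",im)
im=np.hstack([np.load("side4.npy")[135:190,325:367],im[135:190,325:367]])
crop("s",im,0,0,84,55,9,"pics/z5.png")
E
python3 go.py 525 -161.5 90 1.46
```

```text
t 5.05 pos [ 525.1 -161.3   92.1] rpy [-3.1415e+00  2.0000e-04  1.4610e+00] F [ 0.1 -0.1  0.5] M [-0.07 -0.05 -0.01] open 0.635 q [-0.3   0.39  1.9  -0.    0.85 -1.76]
shift [-0.0002, -0.0001, 0.0021] rot [-0.0001, 0.0002, 0.001]
```

View pics/z5.png

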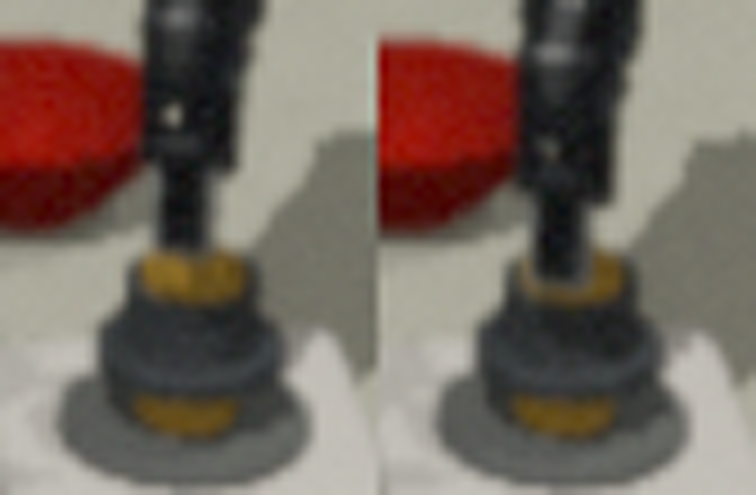

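Run:
```python
from h import *
im=viewer.grab_frame("top"); np.save("top5.npy",im)
im=np.hstack([np.load("top1.npy")[200:255,350:405],im[200:255,350:405]])
crop("s",im,0,0,110,55,7,"pics/zt5.png")
```

```text
(no output)
```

View pics/zt5.png

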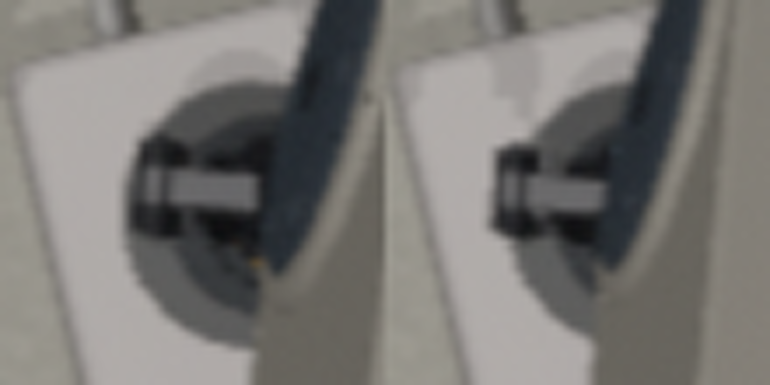

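Emit:
send_rows:
  plan:
    - [[0,0,0.002],[0,0,0],0.27]
    - [[0,0,0.004],[0,0,0],0.27]
    - [[0,0,0.004],[0,0,0],0.27]
    - [[0,0,0.004],[0,0,0],0.27]
    - [[0,0,0.004],[0,0,0],0.27]

```text
clock: 5.52
eef_pos: [525.1, -161.3, 88.1]
tcp_rot: [-3.142, 0.0, 1.461]
contact_force: [1.3, -0.9, -0.1]
opening: 0.636
```

Emit:
send_rows:
  plan:
    - [[0,0,0.002],[0,0,0],0.27]
    - [[0,0,0.004],[0,0,0],0.27]
    - [[0,0,0.004],[0,0,0],0.27]
    - [[0,0,0.004],[0,0,0],0.27]
    - [[0,0,0.004],[0,0,0],0.27]

```text
clock: 5.93
eef_pos: [525.1, -161.3, 84.0]
tcp_rot: [-3.141, 0.0, 1.461]
contact_force: [-0.3, 0.3, -0.5]
opening: 0.634
```

```bash
python3 go.py 525 -161.5 80 1.46
```

```text
t 5.93 pos [ 525.1 -161.3   84. ] rpy [-3.1414e+00  2.0000e-04  1.4611e+00] F [-0.3  0.3 -0.5] M [-0.   -0.02 -0.01] open 0.634 q [-0.3   0.4   1.91 -0.    0.83 -1.76]
shift [-0.0002, -0.0001, 0.004] rot [-0.0002, 0.0002, 0.0011]
```

Emit:
send_rows:
  plan:
    - [[0,0,0.002],[0,0,0],0.27]
    - [[0,0,0.004],[0,0,0],0.27]
    - [[0,0,0.004],[0,0,0],0.27]
    - [[0,0,0.004],[0,0,0],0.27]
    - [[0,0,0.004],[0,0,0],0.27]

```text
clock: 6.35
eef_pos: [525.1, -161.3, 80.0]
tcp_rot: [-3.141, 0.0, 1.461]
contact_force: [1.2, 0.6, -0.6]
opening: 0.633
```

```bash
python3 - <<'E'
from h import *
im=viewer.grab_frame("side"); np.save("side6.npy",im)
im=np.hstack([np.load("side5.npy")[135:190,325:367],im[135:190,325:367]])
crop("s",im,0,0,84,55,9,"pics/z6.png")
E
python3 go.py 525 -161.5 80 1.46
```

```text
t 6.4 pos [ 525.1 -161.3   80. ] rpy [-3.1414e+00  2.0000e-04  1.4611e+00] F [ 0.2 -0.1 -0.4] M [-0.05 -0.04  0.03] open 0.632 q [-0.3   0.41  1.91 -0.    0.82 -1.76]
shift [-0.0002, -0.0001, 0.0] rot [-0.0002, 0.0002, 0.0011]
```

View pics/z6.png

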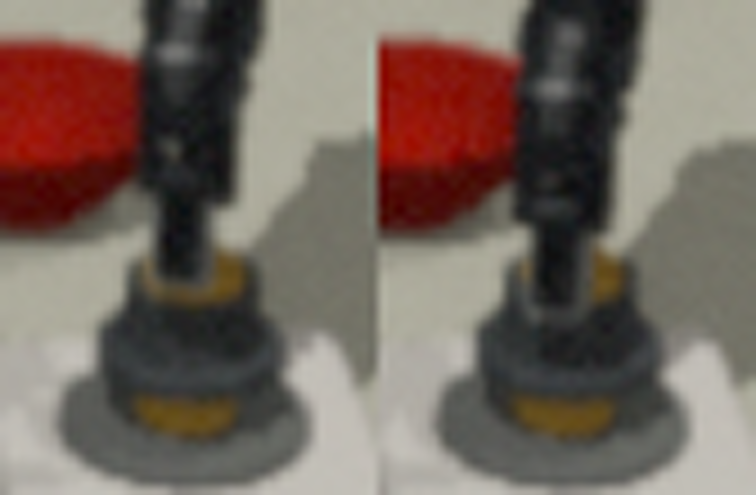

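Emit:
send_rows:
  plan:
    - [[0,0,0.002],[0,0,0],0.27]
    - [[0,0,0.004],[0,0,0],0.27]
    - [[0,0,0.005],[0,0,0],0.27]
    - [[0,0,0.005],[0,0,0],0.27]
    - [[0,0,0.005],[0,0,0],0.27]

```text
clock: 6.82
eef_pos: [525.1, -161.4, 74.9]
tcp_rot: [-3.141, 0.0, 1.461]
contact_force: [-0.2, -2.0, -0.8]
opening: 0.634
```

Emit:
send_rows:
  plan:
    - [[0,0,0.001],[0,0,0],0.27]
    - [[0,0,0.002],[0,0,0],0.27]
    - [[0,0,0.003],[0,0,0],0.27]
    - [[0,0,0.003],[0,0,0],0.27]
    - [[0,0,0.003],[0,0,0],0.27]

```text
clock: 7.23
eef_pos: [525.1, -161.5, 71.9]
tcp_rot: [-3.141, 0.0, 1.461]
contact_force: [0.7, -1.7, 1.0]
opening: 0.635
```

```bash
python3 - <<'E'
from h import *
im=viewer.grab_frame("side"); np.save("side7.npy",im)
im=np.hstack([np.load("side5.npy")[135:190,325:367],im[135:190,325:367]])
crop("s",im,0,0,84,55,9,"pics/z7.png")
E
python3 go.py 525 -161.5 80 1.46
```

```text
t 7.28 pos [ 525.1 -161.5   71.9] rpy [-3.1414e+00  3.0000e-04  1.4611e+00] F [-0.1 -2.6 -0.9] M [-0.22 -0.04  0.02] open 0.633 q [-0.3   0.42  1.91 -0.    0.81 -1.76]
shift [-0.0, -0.0001, -0.0081] rot [-0.0002, 0.0003, 0.0011]
```

View pics/z7.png

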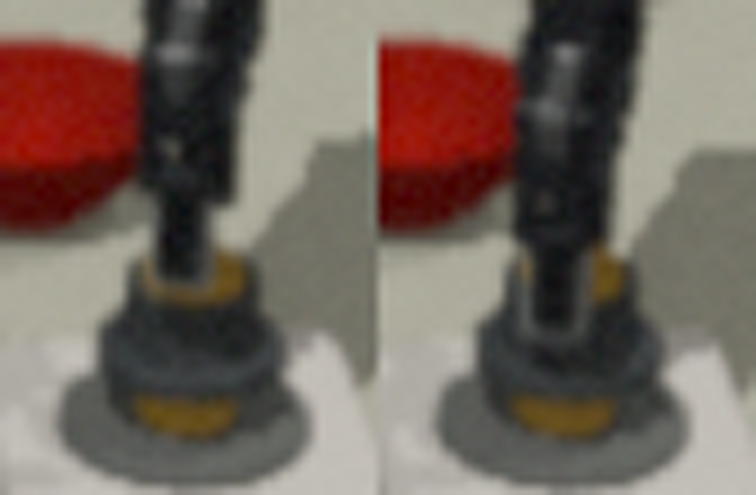

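Emit:
send_rows:
  plan:
    - [[-0.001,0,0],[0,0,0],0.27]
    - [[-0.002,0,0],[0,0,0],0.27]
    - [[-0.002,0,0.001],[0,0,0],0.27]
    - [[-0.002,0,0.002],[0,0,0],0.27]
    - [[-0.002,0,0.002],[0,0,0],0.27]

```text
clock: 7.7
eef_pos: [524.7, -163.3, 69.6]
tcp_rot: [-3.141, 0.0, 1.461]
contact_force: [-0.5, 0.5, -0.6]
opening: 0.635
```

```bash
python3 go.py 525 -161.5 80 1.46
```

```text
t 7.7 pos [ 524.7 -163.3   69.6] rpy [-3.1409e+00  2.0000e-04  1.4610e+00] F [-0.5  0.5 -0.6] M [0.02 0.03 0.01] open 0.635 q [-0.3   0.43  1.91 -0.    0.8  -1.77]
shift [0.0019, 0.0001, -0.0104] rot [-0.0007, 0.0002, 0.001]
```

Emit:
send_rows:
  plan:
    - [[0,0,0.001],[0,0,0],0.27]
    - [[0,0,0.002],[0,0,0],0.27]
    - [[0,0,0.003],[0,0,0],0.27]
    - [[0,0,0.003],[0,0,0],0.27]
    - [[0,0,0.003],[0,0,0],0.27]

```text
clock: 8.12
eef_pos: [524.6, -163.3, 66.5]
tcp_rot: [-3.141, 0.0, 1.461]
contact_force: [0.0, -0.6, -0.4]
opening: 0.638
```

Emit:
send_rows:
  plan:
    - [[0,0,0.001],[0,0,0],0.27]
    - [[0,0,0.002],[0,0,0],0.27]
    - [[0,0,0.003],[0,0,0],0.27]
    - [[0,0,0.003],[0,0,0],0.27]
    - [[0,0,0.003],[0,0,0],0.27]

```text
clock: 8.53
eef_pos: [524.6, -163.3, 63.4]
tcp_rot: [-3.14, 0.0, 1.461]
contact_force: [-0.3, -0.2, 0.4]
opening: 0.634
```

```bash
python3 - <<'E'
from h import *
im=viewer.grab_frame("side"); np.save("side8.npy",im)
im=np.hstack([np.load("side5.npy")[135:190,325:367],im[135:190,325:367]])
crop("s",im,0,0,84,55,9,"pics/z8.png")
E
python3 go.py 525 -161.5 80 1.46
```

```text
t 8.58 pos [ 524.6 -163.3   63.5] rpy [-3.1406e+00  1.0000e-04  1.4611e+00] F [-0.1 -0.9 -0.3] M [-0.03  0.04 -0.01] open 0.635 q [-0.3   0.44  1.92 -0.    0.79 -1.77]
shift [0.0018, 0.0002, -0.0165] rot [-0.001, 0.0001, 0.0011]
```

View pics/z8.png

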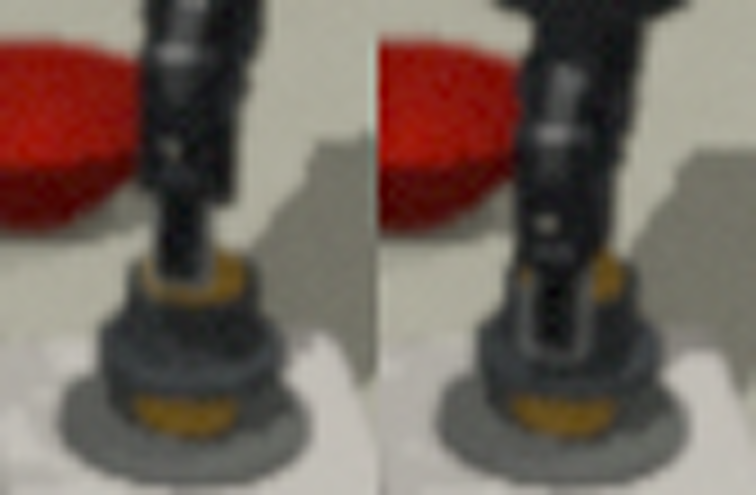

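Emit:
send_rows:
  plan:
    - [[0,0,0.001],[0,0,0],0.27]
    - [[0,0,0.002],[0,0,0],0.27]
    - [[0,0,0.003],[0,0,0],0.27]
    - [[0,0,0.003],[0,0,0],0.27]
    - [[0,0,0.003],[0,0,0],0.27]

```text
clock: 9.0
eef_pos: [524.5, -163.3, 60.4]
tcp_rot: [-3.14, 0.0, 1.461]
contact_force: [0.9, 0.6, -0.7]
opening: 0.636
```

```bash
python3 go.py 525 -161.5 80 1.46
```

```text
t 9.0 pos [ 524.5 -163.3   60.4] rpy [-3.1405  0.      1.461 ] F [ 0.9  0.6 -0.7] M [ 0.03  0.02 -0.03] open 0.636 q [-0.3   0.44  1.92 -0.    0.78 -1.77]
shift [0.0018, 0.0002, -0.0196] rot [-0.0011, 0.0001, 0.001]
```

Emit:
send_rows:
  plan:
    - [[0,0,0.001],[0,0,0],0.27]
    - [[0,0,0.002],[0,0,0],0.27]
    - [[0,0,0.003],[0,0,0],0.27]
    - [[0,0,0.003],[0,0,0],0.27]
    - [[0,0,0.003],[0,0,0],0.27]

```text
clock: 9.42
eef_pos: [524.5, -163.2, 57.3]
tcp_rot: [-3.14, 0.0, 1.461]
contact_force: [0.6, -0.1, 0.4]
opening: 0.633
```

```bash
python3 - <<'E'
from h import *
im=viewer.grab_frame("side"); np.save("side9.npy",im)
im=np.hstack([np.load("side0.npy")[145:190,325:367],im[145:190,325:367]])
crop("s",im,0,0,84,45,9,"pics/z9.png")
E
python3 go.py 525 -161.5 80 1.46
```

```text
t 9.47 pos [ 524.5 -163.3   57.4] rpy [-3.1404e+00  1.0000e-04  1.4610e+00] F [ 0.3 -0.   0. ] M [-0.01 -0.02  0.02] open 0.633 q [-0.3   0.45  1.92 -0.    0.78 -1.77]
shift [0.0018, 0.0002, -0.0226] rot [-0.0012, 0.0001, 0.001]
```

View pics/z9.png

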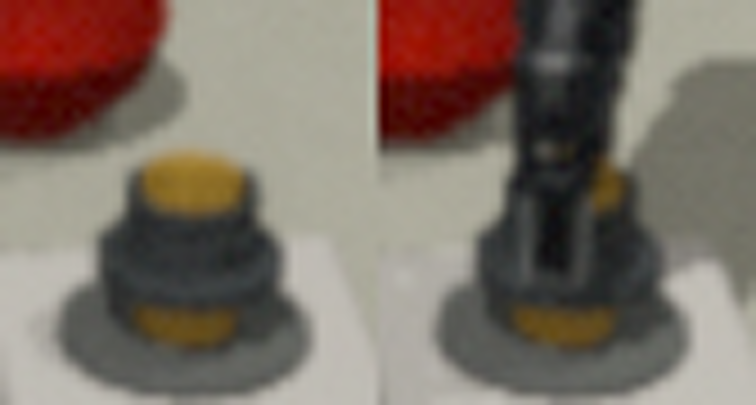

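Emit:
send_rows:
  plan:
    - [[0,0,0.001],[0,0,0],0.27]
    - [[0,0,0.002],[0,0,0],0.27]
    - [[0,0,0.002],[0,0,0],0.27]
    - [[0,0,0.002],[0,0,0],0.27]
    - [[0,0,0.002],[0,0,0],0.27]

```text
clock: 9.88
eef_pos: [524.5, -163.2, 55.3]
tcp_rot: [-3.14, 0.0, 1.461]
contact_force: [-0.3, -0.3, 0.7]
opening: 0.635
```

Emit:
send_rows:
  plan:
    - [[0,0,0.001],[0,0,0],0.27]
    - [[0,0,0.002],[0,0,0],0.27]
    - [[0,0,0.002],[0,0,0],0.27]
    - [[0,0,0.002],[0,0,0],0.27]
    - [[0,0,0.002],[0,0,0],0.27]

```text
clock: 10.3
eef_pos: [524.4, -163.2, 53.3]
tcp_rot: [-3.14, -0.0, 1.461]
contact_force: [0.6, -0.9, -0.7]
opening: 0.64
```

```bash
python3 go.py 525 -161.5 80 1.46
```

```text
t 10.3 pos [ 524.4 -163.2   53.3] rpy [-3.1402 -0.      1.461 ] F [ 0.6 -0.9 -0.7] M [-0.01 -0.04 -0.03] open 0.64 q [-0.3   0.45  1.92 -0.    0.77 -1.77]
shift [0.0018, 0.0003, -0.0267] rot [-0.0014, -0.0, 0.001]
```

Run:
```python
from h import *
im=viewer.grab_frame("side"); np.save("side10.npy",im)
for y in(-136,-125,-113):
  for z in(41,55,70): print(y,z,((proj("side",[524+(y+163)*.11,y,z])[0]-[325,145]+.5)*9).round(0))
o=im[145:190,325:367]; 
a=np.clip(o.astype(float)*1.8,0,255).astype(np.uint8)
crop("s",np.hstack([o,a]),0,0,84,45,9,"pics/z10.png")
im=viewer.grab_frame("top"); np.save("top10.npy",im)
a=np.clip(im.astype(float)*1.5,0,255).astype(np.uint8)
crop("s",a,345,185,70,70,8,"pics/zt10.png")
```

```text
-136 41 [175. 360.]
-136 55 [176. 325.]
-136 70 [178. 288.]
-125 41 [170. 376.]
-125 55 [172. 341.]
-125 70 [174. 304.]
-113 41 [164. 394.]
-113 55 [166. 359.]
-113 70 [168. 321.]
```

View pics/z10.png

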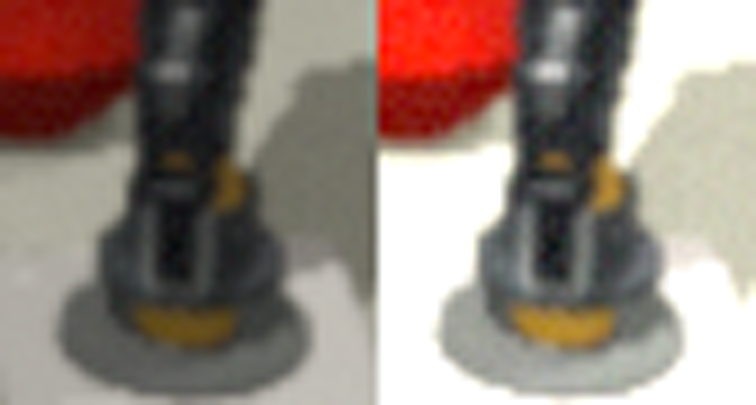

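View pics/zt10.png

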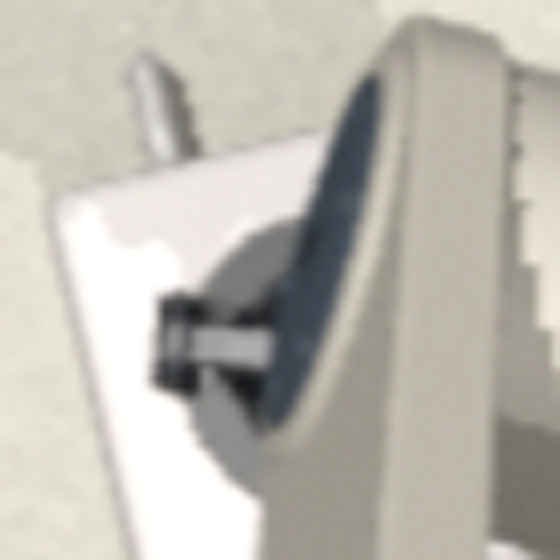

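Emit:
send_rows:
  plan:
    - [[0,0,0.001],[0,0,0],0.27]
    - [[0,0,0.002],[0,0,0],0.27]
    - [[0,0,0.002],[0,0,0],0.27]
    - [[0,0,0.002],[0,0,0],0.27]
    - [[0,0,0.002],[0,0,0],0.27]

```text
clock: 10.82
eef_pos: [524.6, -163.3, 51.6]
tcp_rot: [-3.14, 0.0, 1.461]
contact_force: [-1.9, 0.1, 4.8]
opening: 0.64
```

Emit:
send_rows:
  plan:
    - [[0,0,0.001],[0,0,0],0.27]
    - [[0,0,0.002],[0,0,0],0.27]
    - [[0,0,0.002],[0,0,0],0.27]
    - [[0,0,0.002],[0,0,0],0.27]
    - [[0,0,0.002],[0,0,0],0.27]

```text
clock: 11.23
eef_pos: [524.6, -163.2, 50.1]
tcp_rot: [-3.141, 0.0, 1.461]
contact_force: [-1.3, 0.2, 7.1]
opening: 0.634
```

```bash
python3 go.py 525 -161.5 80 1.46
```

```text
t 11.23 pos [ 524.6 -163.2   50.1] rpy [-3.1405e+00  1.0000e-04  1.4610e+00] F [-1.3  0.2  7.1] M [ 0.09  0.38 -0.02] open 0.634 q [-0.3   0.46  1.92 -0.    0.76 -1.77]
shift [0.0018, 0.0002, -0.0299] rot [-0.001, 0.0001, 0.001]
```

Emit:
send_rows:
  plan:
    - [[0,0,0.001],[0,0,0],0.27]
    - [[0,0,0.002],[0,0,0],0.27]
    - [[0,0,0.003],[0,0,0],0.27]
    - [[0,0,0.003],[0,0,0],0.27]
    - [[0,0,0.003],[0,0,0],0.27]

```text
clock: 11.65
eef_pos: [524.6, -163.3, 47.6]
tcp_rot: [-3.141, 0.0, 1.461]
contact_force: [-2.6, -0.4, 7.1]
opening: 0.63
```

```bash
python3 go.py 525 -161.5 80 1.46;  python3 - <<'E'
from h import *
im=viewer.grab_frame("side"); np.save("side11.npy",im)
im=np.hstack([np.load("side9.npy")[145:190,325:367],im[145:190,325:367]])
crop("s",im,0,0,84,45,9,"pics/z11.png")
E
```

```text
t 11.65 pos [ 524.6 -163.3   47.6] rpy [-3.1407e+00  1.0000e-04  1.4610e+00] F [-2.6 -0.4  7.1] M [ 0.12  0.3  -0.02] open 0.63 q [-0.3   0.46  1.92 -0.    0.76 -1.77]
shift [0.0018, 0.0002, -0.0324] rot [-0.0009, 0.0001, 0.001]
```

View pics/z11.png

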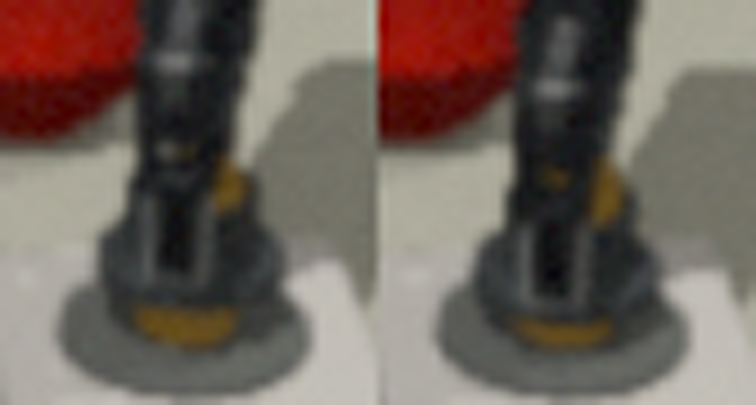

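Emit:
send_rows:
  plan:
    - [[0,0,0.001],[0,0,0],0.27]
    - [[0,0,0.002],[0,0,0],0.27]
    - [[0,0,0.003],[0,0,0],0.27]
    - [[0,0,0.003],[0,0,0],0.27]
    - [[0,0,0.003],[0,0,0],0.27]

```text
clock: 12.12
eef_pos: [524.6, -163.3, 45.0]
tcp_rot: [-3.141, 0.0, 1.461]
contact_force: [-1.6, 1.0, 5.8]
opening: 0.633
```

Emit:
send_rows:
  plan:
    - [[0,0,0.001],[0,0,0],0.27]
    - [[0,0,0.002],[0,0,0],0.27]
    - [[0,0,0.002],[0,0,0],0.27]
    - [[0,0,0.002],[0,0,0],0.27]
    - [[0,0,0.002],[0,0,0],0.27]

```text
clock: 12.53
eef_pos: [524.6, -163.3, 43.2]
tcp_rot: [-3.141, 0.0, 1.461]
contact_force: [-1.6, 0.1, 5.8]
opening: 0.636
```

Emit:
send_rows:
  plan:
    - [[0,0,0.001],[0,0,0],0.27]
    - [[0,0,0.002],[0,0,0],0.27]
    - [[0,0,0.002],[0,0,0],0.27]
    - [[0,0,0.002],[0,0,0],0.27]
    - [[0,0,0.002],[0,0,0],0.27]

```text
clock: 12.95
eef_pos: [524.6, -163.2, 41.6]
tcp_rot: [-3.141, 0.0, 1.461]
contact_force: [-2.7, 0.0, 8.1]
opening: 0.637
```

Emit:
send_rows:
  plan:
    - [[0,0,0.001],[0,0,0],0.27]
    - [[0,0,0.002],[0,0,0],0.27]
    - [[0,0,0.002],[0,0,0],0.27]
    - [[0,0,0.002],[0,0,0],0.27]
    - [[0,0,0.002],[0,0,0],0.27]

```text
clock: 13.37
eef_pos: [524.6, -163.3, 40.0]
tcp_rot: [-3.141, 0.0, 1.461]
contact_force: [-2.2, 1.0, 8.6]
opening: 0.635
```

Emit:
send_rows:
  plan:
    - [[0,0,0.001],[0,0,0],0.27]
    - [[0,0,0.0015],[0,0,0],0.27]
    - [[0,0,0.0015],[0,0,0],0.27]
    - [[0,0,0.0015],[0,0,0],0.27]
    - [[0,0,0.0015],[0,0,0],0.27]

```text
clock: 13.78
eef_pos: [524.6, -163.3, 39.0]
tcp_rot: [-3.141, 0.0, 1.461]
contact_force: [-2.8, 0.7, 8.4]
opening: 0.634
```

Emit:
send_rows:
  plan:
    - [[0,0,0.0005],[0,0,0],0.27]
    - [[0,0,0.001],[0,0,0],0.27]
    - [[0,0,0.0015],[0,0,0],0.27]
    - [[0,0,0.0015],[0,0,0],0.27]
    - [[0,0,0.0015],[0,0,0],0.27]

```text
clock: 14.2
eef_pos: [524.6, -163.3, 38.6]
tcp_rot: [-3.141, 0.0, 1.461]
contact_force: [-4.4, 2.3, 17.4]
opening: 0.631
```

```bash
python3 go.py 525 -161.5 80 1.46;  python3 - <<'E'
from h import *
im=viewer.grab_frame("side"); np.save("side12.npy",im)
im=np.hstack([np.load("side9.npy")[145:190,325:367],im[145:190,325:367]])
crop("s",im,0,0,84,45,9,"pics/z12.png")
E
```

```text
t 14.2 pos [ 524.6 -163.3   38.6] rpy [-3.1409e+00  1.0000e-04  1.4609e+00] F [-4.4  2.3 17.4] M [0.32 0.81 0.02] open 0.631 q [-0.3   0.48  1.93 -0.    0.74 -1.76]
shift [0.0018, 0.0002, -0.0414] rot [-0.0007, 0.0001, 0.0009]
```

View pics/z12.png

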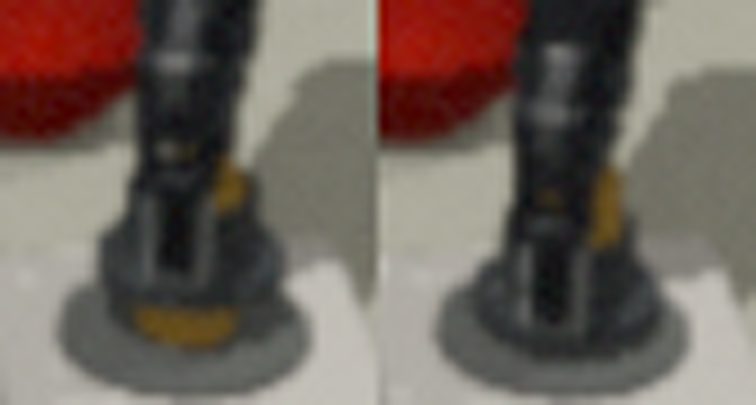

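Emit:
send_rows:
  plan:
    - [[0,0,-0.002],[0,0,0],0.27]
    - [[0,0,-0.004],[0,0,0],0.27]
    - [[0,0,-0.006],[0,0,0],0.27]
    - [[0,0,-0.008],[0,0,0],0.27]
    - [[0,0,-0.008],[0,0,0],0.27]

```text
clock: 14.67
eef_pos: [524.8, -163.3, 46.7]
tcp_rot: [-3.141, 0.0, 1.461]
contact_force: [0.2, -0.0, -0.3]
opening: 0.634
```

```bash
python3 go.py 525 -161.5 80 1.46;  python3 - <<'E'
from h import *
im=viewer.grab_frame("side"); np.save("side13.npy",im)
im=np.hstack([np.load("side12.npy")[145:190,325:367],im[145:190,325:367]])
crop("s",im,0,0,84,45,9,"pics/z13.png")
E
```

```text
t 14.67 pos [ 524.8 -163.3   46.7] rpy [-3.1413e+00  2.0000e-04  1.4610e+00] F [ 0.2 -0.  -0.3] M [ 0.02  0.02 -0.03] open 0.634 q [-0.3   0.46  1.92 -0.    0.76 -1.77]
shift [0.0018, -0.0, -0.0333] rot [-0.0003, 0.0002, 0.001]
```

View pics/z13.png

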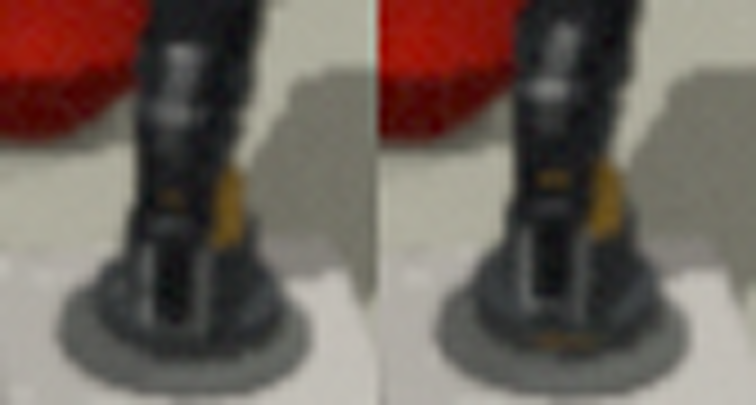

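Emit:
send_rows:
  plan:
    - [[0,0,0],[0,0,0],0.2]
    - [[0,0,0],[0,0,0],0.17]
    - [[0,0,0],[0,0,0],0.15]
    - [[0,0,0],[0,0,0],0.14]
    - [[0,0,0],[0,0,0],0.14]
  squeeze: 20

```text
clock: 15.13
eef_pos: [524.7, -163.8, 46.6]
tcp_rot: [-3.141, 0.001, 1.461]
contact_force: [-1.6, -5.1, 2.1]
opening: 0.572
```

```bash
python3 go.py 525 -161.5 80 1.46
```

```text
t 15.13 pos [ 524.7 -163.8   46.6] rpy [-3.1411e+00  9.0000e-04  1.4613e+00] F [-1.6 -5.1  2.1] M [-0.9   0.31 -0.03] open 0.572 q [-0.3   0.46  1.92 -0.    0.76 -1.77]
shift [0.0023, 0.0001, -0.0334] rot [-0.0005, 0.0009, 0.0013]
```

Emit:
send_rows:
  plan:
    - [[-0.0005,0,0],[0,0,0],0.14]
    - [[-0.001,0,0],[0,0,0],0.14]
    - [[-0.001,0,0],[0,0,0],0.12]
    - [[-0.001,0,0],[0,0,0],0.1]
    - [[-0.001,0,0],[0,0,0],0.1]

```text
clock: 15.55
eef_pos: [524.6, -164.1, 46.7]
tcp_rot: [-3.141, 0.0, 1.461]
contact_force: [-0.2, 6.3, 3.7]
opening: 0.569
```

```bash
python3 go.py 525 -161.5 80 1.46
```

```text
t 15.55 pos [ 524.6 -164.1   46.7] rpy [-3.141  0.     1.461] F [-0.2  6.3  3.7] M [ 0.85 -0.01  0.04] open 0.569 q [-0.31  0.46  1.92 -0.    0.76 -1.77]
shift [0.0027, 0.0001, -0.0333] rot [-0.0006, 0.0, 0.001]
```

Emit:
send_rows:
  plan:
    - [[0,0,0],[0,0,0],0.41]
    - [[0,0,0],[0,0,0],0.41]
    - [[0,0,-0.002],[0,0,0],0.41]
    - [[0,0,-0.002],[0,0,0.1],0.41]
    - [[0,0,-0.002],[0,0,0.22],0.41]

```text
clock: 15.97
eef_pos: [524.6, -164.4, 48.7]
tcp_rot: [-3.141, 0.0, 1.237]
contact_force: [0.4, -0.8, -0.6]
opening: 0.706
```

```bash
python3 go.py 524.7 -164 50 -0.11
```

```text
t 15.97 pos [ 524.6 -164.4   48.7] rpy [-3.1412e+00  4.0000e-04  1.2370e+00] F [ 0.4 -0.8 -0.6] M [ 0.06 -0.06 -0.02] open 0.706 q [-0.31  0.46  1.92 -0.    0.76 -1.54]
shift [0.0004, -0.0, -0.0013] rot [-0.0001, 0.0006, 1.347]
```

Emit:
send_rows:
  plan:
    - [[0.0004,0,0],[0,0,0.12],0.41]
    - [[0.0004,0,0],[0,0,0.24],0.41]
    - [[0.0004,0,0],[0,0,0.36],0.41]
    - [[0.0004,0,0],[0,0,0.48],0.41]
    - [[0.0004,0,0],[0,0,0.6],0.41]

```text
clock: 16.38
eef_pos: [524.8, -164.2, 48.8]
tcp_rot: [3.142, 0.001, 0.631]
contact_force: [0.9, 0.0, -0.8]
opening: 0.704
```

Emit:
send_rows:
  plan:
    - [[0,0,0],[0,0,0.12],0.41]
    - [[0,0,0],[0,0,0.24],0.41]
    - [[0,0,0],[0,0,0.36],0.41]
    - [[0,0,0],[0,0,0.48],0.41]
    - [[0,0,0],[0,0,0.6],0.41]

```text
clock: 16.8
eef_pos: [524.8, -164.4, 48.9]
tcp_rot: [3.141, 0.0, 0.025]
contact_force: [-0.4, 0.4, -0.4]
opening: 0.706
```

```bash
python3 go.py 524.7 -164 48 -0.11
```

```text
t 16.8 pos [ 524.8 -164.4   48.9] rpy [3.1409e+00 4.0000e-04 2.5100e-02] F [-0.4  0.4 -0.4] M [0.01 0.03 0.  ] open 0.706 q [-0.31  0.46  1.92 -0.    0.76 -0.33]
shift [-0.0001, -0.0004, 0.0009] rot [0.0007, 0.0004, 0.1351]
```

Emit:
send_rows:
  plan:
    - [[0,0,0],[0,0,0.025],0.25]
    - [[0,0,0],[0,0,0.025],0.17]
    - [[0,0,0],[0,0,0.025],0.14]
    - [[0,0,0],[0,0,0.025],0.1]
    - [[0,0,0],[0,0,0.025],0.1]

```text
clock: 17.22
eef_pos: [524.5, -164.6, 49.0]
tcp_rot: [3.141, 0.001, 0.001]
contact_force: [-3.6, -0.6, 4.7]
opening: 0.568
```

```bash
python3 go.py 524.7 -164 48 0
```

```text
t 17.22 pos [ 524.5 -164.6   49. ] rpy [3.1408e+00 9.0000e-04 1.0000e-03] F [-3.6 -0.6  4.7] M [-0.11  0.58 -0.16] open 0.568 q [-0.31  0.46  1.92 -0.    0.76 -0.31]
shift [0.0002, -0.0006, 0.001] rot [0.0008, 0.0009, 0.001]
```

Emit:
send_rows:
  plan:
    - [[0,0,0],[0,0,0],0.41]
    - [[0,0,0],[0,0,0],0.41]
    - [[0,0,-0.005],[0,0,0],0.41]
    - [[0,0,-0.03],[0,0,0],0.41]
    - [[0,0,-0.06],[0,0,0],0.41]

```text
clock: 17.63
eef_pos: [523.1, -163.9, 108.1]
tcp_rot: [-3.141, 0.005, 0.001]
contact_force: [1.5, 0.2, 0.8]
opening: 0.705
```

Emit:
send_rows:
  plan:
    - [[0,0,-0.03],[0,0,-0.12],0.41]
    - [[0,0,-0.06],[0,0,-0.24],0.41]
    - [[0,0,-0.07],[0,0,-0.36],0.41]
    - [[0,0,-0.07],[0,0,-0.48],0.41]
    - [[0,0,-0.07],[0,0,-0.6],0.41]

```text
clock: 18.05
eef_pos: [524.4, -164.2, 179.9]
tcp_rot: [-3.141, 0.002, 0.608]
contact_force: [-0.7, 0.6, -0.3]
opening: 0.706
```

```bash
python3 go.py 579.5 195 175 1.46
python3 - <<'E'
from h import *
im=viewer.grab_frame("side"); np.save("side14.npy",im)
im=np.hstack([np.load("side0.npy")[145:190,325:367],im[145:190,325:367]])
crop("s",im,0,0,84,45,9,"pics/z14.png")
E
```

```text
t 18.05 pos [ 524.4 -164.2  179.9] rpy [-3.141e+00  1.500e-03  6.076e-01] F [-0.7  0.6 -0.3] M [ 0. -0. -0.] open 0.706 q [-0.31  0.28  1.83 -0.    1.03 -0.91]
shift [0.2503, -0.2634, 0.0046] rot [-0.0012, 0.0012, -0.8524]
```

View pics/z14.png

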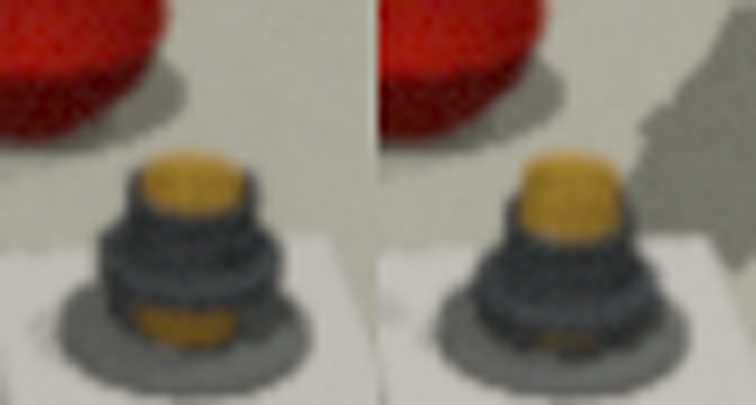

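Emit:
send_rows:
  plan:
    - [[0.025,-0.026,-0.01],[0,0,-0.12],0.2]
    - [[0.05,-0.053,-0.01],[0,0,-0.24],0.1]
    - [[0.075,-0.08,-0.01],[0,0,-0.36],0]
    - [[0.1,-0.105,-0.01],[0,0,-0.48],-0.1]
    - [[0.125,-0.13,-0.01],[0,0,-0.6],-0.1]

```text
clock: 18.52
eef_pos: [550.9, 16.0, 189.3]
tcp_rot: [-3.139, 0.001, 1.219]
contact_force: [1.8, -0.4, 0.2]
opening: 0.448
```

```bash
python3 go.py 579.5 195 175 1.46
```

```text
t 18.52 pos [550.9  16.  189.3] rpy [-3.1393e+00  8.0000e-04  1.2192e+00] F [ 1.8 -0.4  0.2] M [-0.    0.01  0.03] open 0.448 q [ 0.03  0.27  1.82  0.    1.05 -1.19]
shift [0.1779, -0.0347, 0.0143] rot [-0.0024, 0.0005, -0.2408]
```

Emit:
send_rows:
  plan:
    - [[0.036,-0.007,0],[-0.002,0,-0.08],-0.1]
    - [[0.072,-0.014,0],[-0.002,0,-0.16],-0.1]
    - [[0.108,-0.021,0],[-0.002,0,-0.24],-0.1]
    - [[0.145,-0.028,0],[-0.002,0,-0.24],-0.1]
    - [[0.178,-0.035,0.005],[-0.002,0,-0.24],-0.1]

```text
clock: 18.93
eef_pos: [580.0, 197.8, 185.3]
tcp_rot: [3.14, -0.001, 1.457]
contact_force: [0.7, 0.1, -0.5]
opening: 0.451
```

Emit:
send_rows:
  plan:
    - [[0,0,0.01],[0,0,0],-0.1]
    - [[0,0,0.02],[0,0,0],-0.1]
    - [[0,0,0.025],[0,0,0],-0.1]
    - [[0,0,0.025],[0,0,0],-0.1]
    - [[0,0,0.025],[0,0,0],-0.1]

```text
clock: 19.35
eef_pos: [579.7, 196.4, 159.8]
tcp_rot: [3.141, 0.0, 1.455]
contact_force: [-0.3, 0.1, 0.9]
opening: 0.453
```

```bash
python3 go.py 579.5 195 175 1.46
python3 - <<'E'
from h import *
for n,b in(("side",(270,150,90,140)),("top",(190,170,100,80))):
    im=viewer.grab_frame(n); np.save(n+"15.npy",im); crop(n,im,*b,4 if n=="side" else 7,f"pics/{n}15.png")
E
```

```text
t 19.35 pos [579.7 196.4 159.8] rpy [3.1414e+00 2.0000e-04 1.4552e+00] F [-0.3  0.1  0.9] M [-0.02  0.03  0.04] open 0.453 q [ 0.32  0.39  1.72 -0.    1.03 -1.13]
shift [-0.0014, -0.0, -0.0152] rot [0.0002, 0.0002, -0.0048]
```

View pics/side15.png

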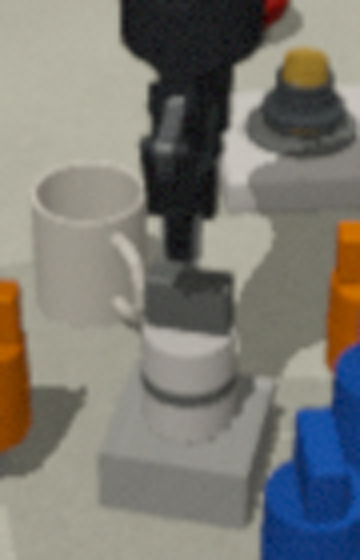

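View pics/top15.png

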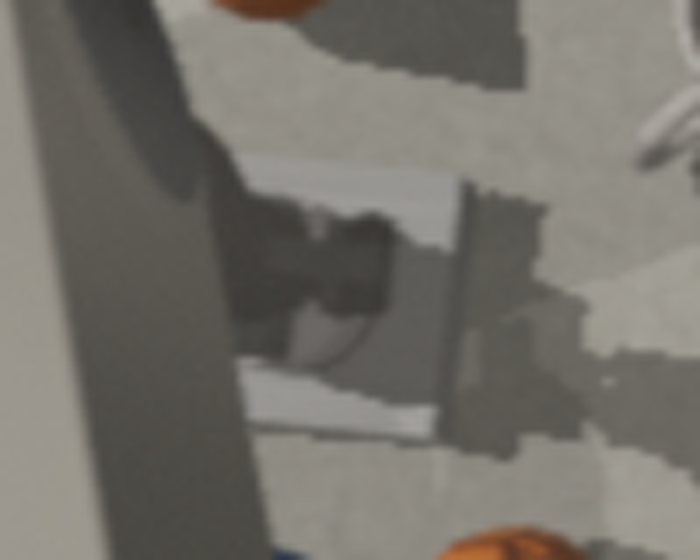

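Emit:
send_rows:
  plan:
    - [[0,0,0.005],[0,0,0],-0.1]
    - [[0,0,0.01],[0,0,0],-0.1]
    - [[0,0,0.015],[0,0,0],-0.1]
    - [[0,0,0.02],[0,0,0],-0.1]
    - [[0,0,0.025],[0,0,0],-0.1]

```text
clock: 19.87
eef_pos: [580.2, 196.6, 135.0]
tcp_rot: [3.14, -0.001, 1.455]
contact_force: [-0.2, 0.1, -0.6]
opening: 0.452
```

Emit:
send_rows:
  plan:
    - [[0,0,0.004],[0,0,0],-0.1]
    - [[0,0,0.008],[0,0,0],-0.1]
    - [[0,0,0.012],[0,0,0],-0.1]
    - [[0,0,0.016],[0,0,0],-0.1]
    - [[0,0,0.02],[0,0,0],-0.1]

```text
clock: 20.28
eef_pos: [580.3, 196.7, 114.6]
tcp_rot: [3.14, -0.001, 1.455]
contact_force: [0.5, 0.1, -0.4]
opening: 0.45
```

```bash
python3 go.py 579.5 195 100 1.46
python3 - <<'E'
from h import *
for n,b in(("side",(270,150,90,140)),):
    im=viewer.grab_frame(n); np.save(n+"16.npy",im); crop(n,im,*b,4 if n=="side" else 7,f"pics/{n}16.png")
E
```

```text
t 20.28 pos [580.3 196.7 114.6] rpy [ 3.1402e+00 -6.0000e-04  1.4553e+00] F [ 0.5  0.1 -0.4] M [-0.02 -0.03 -0.03] open 0.45 q [ 0.32  0.45  1.75 -0.    0.95 -1.13]
shift [-0.0018, -0.0006, 0.0146] rot [0.0014, -0.0006, -0.0047]
```

View pics/side16.png

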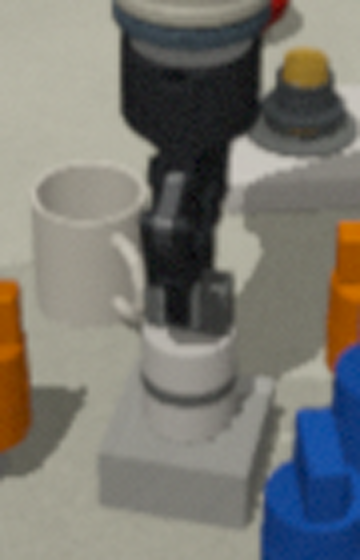

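Emit:
send_rows:
  plan:
    - [[0,0,0.001],[0,0,0],-0.1]
    - [[0,0,0.002],[0,0,0],-0.1]
    - [[0,0,0.003],[0,0,0],-0.1]
    - [[0,0,0.003],[0,0,0],-0.1]
    - [[0,0,0.003],[0,0,0],-0.1]

```text
clock: 20.75
eef_pos: [579.9, 196.6, 111.0]
tcp_rot: [3.141, -0.0, 1.455]
contact_force: [0.0, 0.3, -1.0]
opening: 0.451
```

Emit:
send_rows:
  plan:
    - [[0,0,0.001],[0,0,0],-0.1]
    - [[0,0,0.002],[0,0,0],-0.1]
    - [[0,0,0.003],[0,0,0],-0.1]
    - [[0,0,0.003],[0,0,0],-0.1]
    - [[0,0,0.003],[0,0,0],-0.1]

```text
clock: 21.17
eef_pos: [579.9, 196.5, 107.9]
tcp_rot: [3.141, -0.0, 1.455]
contact_force: [0.1, 0.1, 1.2]
opening: 0.453
```

Emit:
send_rows:
  plan:
    - [[0,0,0.001],[0,0,0],-0.1]
    - [[0,0,0.002],[0,0,0],-0.1]
    - [[0,0,0.003],[0,0,0],-0.1]
    - [[0,0,0.003],[0,0,0],-0.1]
    - [[0,0,0.003],[0,0,0],-0.1]

```text
clock: 21.58
eef_pos: [579.8, 196.5, 104.8]
tcp_rot: [3.141, -0.0, 1.455]
contact_force: [-0.1, 0.3, -0.0]
opening: 0.448
```

Emit:
send_rows:
  plan:
    - [[0,0,0.001],[0,0,0],-0.1]
    - [[0,0,0.002],[0,0,0],-0.1]
    - [[0,0,0.003],[0,0,0],-0.1]
    - [[0,0,0.003],[0,0,0],-0.1]
    - [[0,0,0.003],[0,0,0],-0.1]

```text
clock: 22.0
eef_pos: [579.7, 196.5, 101.7]
tcp_rot: [3.141, 0.0, 1.455]
contact_force: [-0.5, 0.3, 0.6]
opening: 0.445
```

```bash
python3 go.py 579.5 195 100 1.46
python3 - <<'E'
from h import *
for n,b in(("side",(300,200,45,60)),):
    im=viewer.grab_frame(n); np.save(n+"17.npy",im); crop(n,im,*b,9,f"pics/{n}17.png")
E
```

```text
t 22.0 pos [579.7 196.5 101.7] rpy [3.1414 0.     1.4553] F [-0.5  0.3  0.6] M [-0.01  0.01  0.02] open 0.445 q [ 0.32  0.46  1.76 -0.    0.92 -1.13]
shift [-0.0015, -0.0001, 0.0017] rot [0.0002, 0.0, -0.0047]
```

View pics/side17.png

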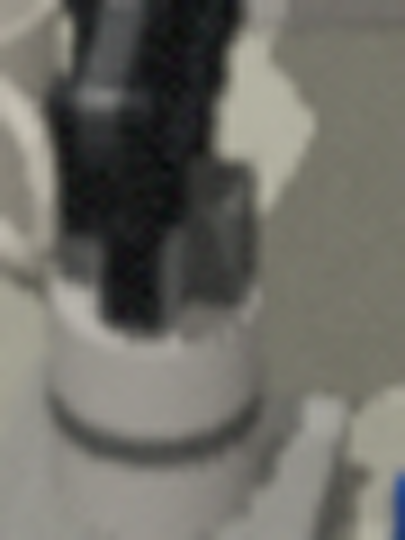

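Emit:
send_rows:
  plan:
    - [[0,0,0.001],[0,0,0],-0.1]
    - [[0,0,0.002],[0,0,0],-0.1]
    - [[0,0,0.003],[0,0,0],-0.1]
    - [[0,0,0.003],[0,0,0],-0.1]
    - [[0,0,0.003],[0,0,0],-0.1]

```text
clock: 22.47
eef_pos: [579.9, 196.5, 99.7]
tcp_rot: [3.141, -0.0, 1.455]
contact_force: [-2.1, -1.6, 10.5]
opening: 0.45
```

Emit:
send_rows:
  plan:
    - [[0,0,0.001],[0,0,0],-0.1]
    - [[0,0,0.002],[0,0,0],-0.1]
    - [[0,0,0.002],[0,0,0],-0.1]
    - [[0,0,0.002],[0,0,0],-0.1]
    - [[0,0,0.002],[0,0,0],-0.1]

```text
clock: 22.88
eef_pos: [580.0, 196.6, 99.7]
tcp_rot: [3.14, -0.0, 1.455]
contact_force: [-7.1, -2.2, 18.6]
opening: 0.451
```

Emit:
send_rows:
  plan:
    - [[0,0,-0.004],[0,0,0],-0.1]
    - [[0,0,-0.005],[0,0,0],-0.1]
    - [[0,0,-0.005],[0,0,0],-0.3]
    - [[0,0,-0.005],[0,0,0],-0.5]
    - [[0,0,-0.005],[0,0,0],-0.6]
  squeeze: 30

```text
clock: 23.3
eef_pos: [580.0, 196.6, 104.5]
tcp_rot: [3.141, -0.0, 1.455]
contact_force: [0.0, 1.1, 1.9]
opening: 0.229
```

```bash
python3 go.py 579.5 195 100 1.46
```

```text
t 23.3 pos [580.  196.6 104.5] rpy [ 3.1406e+00 -4.0000e-04  1.4553e+00] F [0.  1.1 1.9] M [-0.02  0.06 -0.06] open 0.229 q [ 0.32  0.46  1.76 -0.    0.93 -1.13]
shift [-0.0017, -0.0003, 0.0045] rot [0.001, -0.0004, -0.0047]
```

Emit:
send_rows:
  plan:
    - [[0,0,0],[0,0,0],-0.8]
    - [[0,0,0],[0,0,0],-1]
    - [[0,0,0],[0,0,0],-1]
    - [[0,0,0],[0,0,0],-1]
    - [[0,0,0],[0,0,0],-1]
  squeeze: 60

```text
clock: 23.72
eef_pos: [580.1, 196.7, 104.6]
tcp_rot: [3.141, -0.0, 1.455]
contact_force: [-2.3, -0.1, 5.9]
opening: 0.227
```

Emit:
send_rows:
  plan:
    - [[0,0,-0.003],[0,0,0],-1]
    - [[0,0,-0.008],[0,0,0],-1]
    - [[0,0,-0.015],[0,0,0],-1]
    - [[0,0,-0.022],[0,0,0],-1]
    - [[0,0,-0.03],[0,0,0],-1]

```text
clock: 24.13
eef_pos: [579.8, 196.6, 135.0]
tcp_rot: [3.141, -0.0, 1.455]
contact_force: [0.9, 0.0, -5.0]
opening: 0.227
```

```bash
python3 go.py 579.5 195 100 1.46
python3 - <<'E'
from h import *
for n,b in(("side",(270,150,90,140)),):
    im=viewer.grab_frame(n); np.save(n+"18.npy",im); crop(n,im,*b,4 if n=="side" else 7,f"pics/{n}18.png")
E
```

```text
t 24.13 pos [579.8 196.6 135. ] rpy [ 3.1410e+00 -2.0000e-04  1.4553e+00] F [ 0.9  0.  -5. ] M [-0.02 -0.03  0.03] open 0.227 q [ 0.32  0.42  1.73 -0.    0.99 -1.13]
shift [-0.0016, -0.0002, 0.035] rot [0.0006, -0.0002, -0.0047]
```

View pics/side18.png

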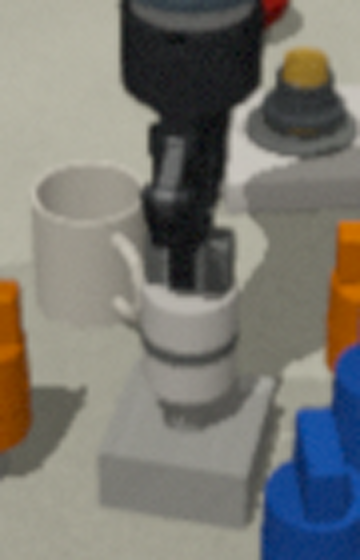

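Emit:
send_rows:
  plan:
    - [[0,0,-0.03],[0,0,0],-1]
    - [[0,0,-0.06],[0,0,0],-1]
    - [[0,0,-0.09],[0,0,0],-1]
    - [[-0.01,0.002,-0.1],[0,0,0],-1]
    - [[-0.04,0.005,-0.1],[0,0,0],-1]

```text
clock: 24.6
eef_pos: [583.2, 159.1, 240.6]
tcp_rot: [3.132, -0.005, 1.458]
contact_force: [1.0, -0.6, -4.1]
opening: 0.226
```

```bash
python3 go.py 524.5 -164 235 1.455
```

```text
t 24.6 pos [583.2 159.1 240.6] rpy [ 3.1322 -0.0054  1.458 ] F [ 1.  -0.6 -4.1] M [-0.04 -0.08 -0.04] open 0.226 q [ 0.26  0.3   1.66  0.    1.17 -1.2 ]
shift [-0.3277, -0.022, 0.0037] rot [0.0094, -0.0054, 0.003]
```

Emit:
send_rows:
  plan:
    - [[-0.03,-0.002,0],[0.009,-0.005,0],-1]
    - [[-0.06,-0.004,0],[0.009,-0.005,0],-1]
    - [[-0.09,-0.006,0],[0.009,-0.005,0],-1]
    - [[-0.12,-0.008,0],[0.009,-0.005,0],-1]
    - [[-0.15,-0.01,0],[0.009,-0.005,0],-1]

```text
clock: 25.02
eef_pos: [555.4, 9.2, 239.1]
tcp_rot: [-3.141, 0.0, 1.458]
contact_force: [-0.0, -0.7, -5.0]
opening: 0.224
```

```bash
python3 go.py 524.5 -164 235 1.455
```

```text
t 25.02 pos [555.4   9.2 239.1] rpy [-3.1414  0.      1.4582] F [-0.  -0.7 -5. ] M [-0.05 -0.02  0.03] open 0.224 q [ 0.01  0.23  1.76  0.    1.16 -1.44]
shift [-0.1756, -0.0112, 0.0041] rot [-0.0002, 0.0, 0.0032]
```

Emit:
send_rows:
  plan:
    - [[-0.035,-0.002,0],[0,0,0],-1]
    - [[-0.07,-0.004,0],[0,0,0],-1]
    - [[-0.105,-0.007,0],[0,0,0],-1]
    - [[-0.14,-0.009,0],[0,0,0],-1]
    - [[-0.17,-0.011,0],[0,0,0],-1]

```text
clock: 25.43
eef_pos: [524.0, -161.0, 238.6]
tcp_rot: [-3.141, 0.001, 1.458]
contact_force: [1.0, 0.8, -4.9]
opening: 0.224
```

```bash
python3 go.py 524.5 -164 215 1.455
```

```text
t 25.43 pos [ 524.  -161.   238.6] rpy [-3.1409e+00  6.0000e-04  1.4577e+00] F [ 1.   0.8 -4.9] M [-0.02 -0.06  0.02] open 0.224 q [-0.3   0.21  1.78 -0.    1.15 -1.76]
shift [-0.0029, 0.0009, 0.0236] rot [-0.0007, 0.0006, 0.0027]
```

Emit:
send_rows:
  plan:
    - [[-0.003,0.001,0.007],[0,0,0],-1]
    - [[-0.003,0.001,0.014],[0,0,0],-1]
    - [[-0.003,0.001,0.022],[0,0,0],-1]
    - [[-0.003,0.001,0.027],[0,0,0],-1]
    - [[-0.003,0.001,0.027],[0,0,0],-1]

```text
clock: 25.85
eef_pos: [523.7, -162.7, 209.7]
tcp_rot: [-3.138, -0.0, 1.459]
contact_force: [0.0, -0.3, -4.4]
opening: 0.223
```

```bash
python3 go.py 524.5 -164 215 1.455
python3 - <<'E'
from h import *
for n,b in(("side",(315,100,65,90)),):
    im=viewer.grab_frame(n); np.save(n+"19.npy",im); crop(n,im,*b,6,f"pics/{n}19.png")
for P in ([524.5,-164,112],[524.5,-164,150],[524.5,-164,104],[524.5,-164,60]): print(((proj("side",P)[0]-[315,100]+.5)*6).round(1))
E
```

```text
t 25.85 pos [ 523.7 -162.7  209.7] rpy [-3.138e+00 -3.000e-04  1.459e+00] F [ 0.  -0.3 -4.4] M [-0.   -0.01  0.02] open 0.223 q [-0.3   0.25  1.8  -0.    1.1  -1.76]
shift [-0.0012, 0.0009, -0.0053] rot [-0.0036, -0.0003, 0.004]
[189.7 365. ]
[193.3 298.8]
[188.9 378.6]
[184.9 451.9]
```

View pics/side19.png

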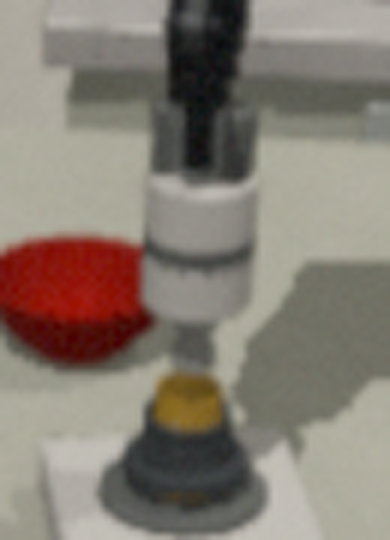

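Run:
```python
from h import *
im=np.load("side19.npy").astype(float)
lum=im.sum(2)/3
bl=im[:,:,2]-im[:,:,0]*0.6  # brass: low blue
def edges(prof,x0):
    g=np.gradient(cv2.GaussianBlur(prof[None],(0,0),0.8)[0])
    return g
for r in (134,137,146,149): # body
    p=lum[r,325:372]; g=edges(p,0); 
    print(r,[int(v) for v in p])
for r in (156,158,160): print(r,[int(v) for v in lum[r,335:360]])
for r in (165,167,169): print("brass",r,[int(v) for v in (im[r,335:360,0]-im[r,335:360,2])])
```

```text
134 [165, 166, 167, 166, 164, 166, 164, 165, 164, 165, 164, 165, 164, 157, 137, 133, 137, 142, 142, 145, 145, 146, 146, 147, 146, 146, 144, 141, 139, 133, 130, 125, 134, 157, 164, 165, 166, 166, 165, 166, 167, 167, 167, 168, 169, 169, 168]
137 [166, 167, 165, 164, 165, 165, 166, 166, 166, 166, 166, 166, 166, 157, 126, 134, 136, 140, 141, 144, 144, 144, 145, 144, 143, 143, 142, 138, 137, 132, 129, 124, 137, 162, 166, 167, 165, 166, 165, 165, 167, 167, 168, 167, 167, 165, 167]
146 [57, 55, 62, 56, 57, 64, 50, 58, 53, 56, 51, 47, 58, 90, 123, 133, 137, 139, 141, 138, 134, 141, 141, 137, 126, 127, 133, 127, 128, 125, 121, 130, 153, 166, 165, 166, 166, 164, 155, 117, 109, 109, 110, 107, 108, 110, 109]
149 [56, 60, 62, 65, 69, 64, 61, 60, 53, 60, 58, 50, 63, 92, 127, 133, 139, 139, 142, 143, 142, 142, 140, 142, 140, 137, 138, 134, 132, 126, 121, 132, 160, 166, 167, 166, 160, 137, 115, 111, 110, 109, 110, 109, 112, 109, 111]
156 [25, 44, 64, 89, 100, 105, 108, 104, 100, 90, 79, 79, 81, 82, 94, 131, 162, 166, 165, 166, 159, 135, 116, 110, 111]
158 [60, 79, 92, 105, 109, 108, 111, 109, 97, 86, 82, 82, 84, 82, 85, 109, 152, 165, 166, 165, 154, 115, 111, 106, 109]
160 [91, 99, 107, 115, 124, 143, 150, 156, 134, 113, 109, 102, 103, 93, 89, 117, 149, 165, 164, 159, 135, 112, 109, 109, 106]
brass 165 [15, 17, 17, 16, 16, 24, 67, 86, 85, 83, 80, 71, 77, 72, 75, 79, 56, 32, 16, 13, 13, 13, 13, 11, 13]
brass 167 [17, 17, 17, 14, 10, 27, 85, 95, 105, 104, 98, 91, 91, 88, 89, 96, 63, 18, 12, 14, 14, 14, 13, 10, 13]
brass 169 [16, 17, 17, 15, 5, 28, 73, 92, 98, 96, 96, 98, 97, 96, 88, 84, 66, 15, 10, 17, 18, 12, 13, 14, 15]
```

Emit:
send_rows:
  plan:
    - [[-0.001,0.001,0],[-0.003,0,0],-1]
    - [[-0.001,0.001,0.001],[-0.003,0,0],-1]
    - [[-0.001,0.001,0.003],[-0.003,0,0],-1]
    - [[-0.001,0.001,0.004],[-0.003,0,0],-1]
    - [[-0.001,0.001,0.004],[-0.003,0,0],-1]

```text
clock: 26.32
eef_pos: [525.0, -163.7, 206.3]
tcp_rot: [3.141, -0.0, 1.459]
contact_force: [-0.6, 0.1, -4.6]
opening: 0.225
```

```bash
python3 go.py 524.4 -164 200 1.459
```

```text
t 26.32 pos [ 525.  -163.7  206.3] rpy [ 3.1415e+00 -1.0000e-04  1.4595e+00] F [-0.6  0.1 -4.6] M [-0.01 -0.01 -0.03] open 0.225 q [-0.31  0.25  1.81  0.    1.08 -1.76]
shift [-0.0003, -0.0006, 0.0063] rot [0.0001, -0.0001, 0.0005]
```

Emit:
send_rows:
  plan:
    - [[-0.0003,-0.0006,0.001],[0,0,0],-1]
    - [[-0.0003,-0.0006,0.002],[0,0,0],-1]
    - [[-0.0003,-0.0006,0.004],[0,0,0],-1]
    - [[-0.0003,-0.0006,0.006],[0,0,0],-1]
    - [[-0.0003,-0.0006,0.006],[0,0,0],-1]

```text
clock: 26.73
eef_pos: [524.1, -163.9, 199.8]
tcp_rot: [-3.141, -0.0, 1.459]
contact_force: [-0.2, 0.3, -4.6]
opening: 0.228
```

Emit:
send_rows:
  plan:
    - [[0,0,0.001],[0,0,0],-1]
    - [[0,0,0.002],[0,0,0],-1]
    - [[0,0,0.003],[0,0,0],-1]
    - [[0,0,0.004],[0,0,0],-1]
    - [[0,0,0.004],[0,0,0],-1]

```text
clock: 27.15
eef_pos: [524.0, -163.9, 195.6]
tcp_rot: [-3.141, -0.0, 1.459]
contact_force: [0.8, -0.5, -3.8]
opening: 0.223
```

```bash
python3 go.py 524.4 -164 195 1.459
```

```text
t 27.15 pos [ 524.  -163.9  195.6] rpy [-3.1408e+00 -2.0000e-04  1.4594e+00] F [ 0.8 -0.5 -3.8] M [-0.04 -0.04  0.04] open 0.223 q [-0.31  0.26  1.82  0.    1.06 -1.77]
shift [-0.0, 0.0004, 0.0006] rot [-0.0008, -0.0002, 0.0004]
```

Emit:
send_rows:
  plan:
    - [[0,0.0003,0.001],[0,0,0],-1]
    - [[0,0.0003,0.002],[0,0,0],-1]
    - [[0,0.0003,0.003],[0,0,0],-1]
    - [[0,0.0003,0.003],[0,0,0],-1]
    - [[0,0.0003,0.003],[0,0,0],-1]

```text
clock: 27.57
eef_pos: [524.2, -163.9, 192.5]
tcp_rot: [-3.141, -0.0, 1.459]
contact_force: [-0.3, 0.4, -5.0]
opening: 0.225
```

Emit:
send_rows:
  plan:
    - [[0,0,0.001],[0,0,0],-1]
    - [[0,0,0.002],[0,0,0],-1]
    - [[0,0,0.003],[0,0,0],-1]
    - [[0,0,0.003],[0,0,0],-1]
    - [[0,0,0.003],[0,0,0],-1]

```text
clock: 27.98
eef_pos: [524.2, -163.9, 189.5]
tcp_rot: [-3.14, -0.0, 1.459]
contact_force: [-0.0, -0.3, -4.2]
opening: 0.229
```

```bash
python3 go.py 524.4 -164 195 1.459;  python3 - <<'E'
from h import *
for n,b in(("side",(315,100,65,90)),):
    im=viewer.grab_frame(n); np.save(n+"20.npy",im); crop(n,im,*b,6,f"pics/{n}20.png")
E
```

```text
t 27.98 pos [ 524.2 -163.9  189.5] rpy [-3.1405e+00 -3.0000e-04  1.4594e+00] F [-0.  -0.3 -4.2] M [-0.05 -0.03  0.03] open 0.229 q [-0.31  0.27  1.82  0.    1.05 -1.77]
shift [-0.0001, 0.0002, -0.0055] rot [-0.0011, -0.0003, 0.0004]
```

View pics/side20.png

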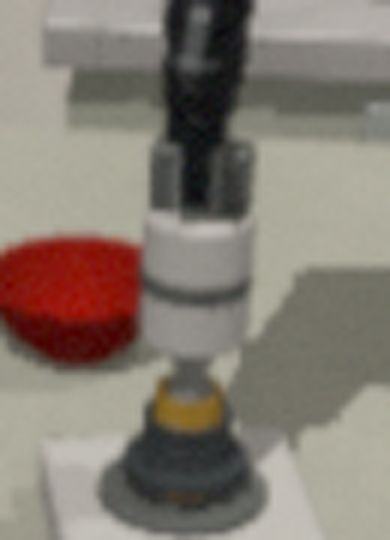

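Emit:
send_rows:
  plan:
    - [[0,0,0.001],[0,0,0],-1]
    - [[0,0,0.002],[0,0,0],-1]
    - [[0,0,0.003],[0,0,0],-1]
    - [[0,0,0.004],[0,0,0],-1]
    - [[0,0,0.004],[0,0,0],-1]

```text
clock: 28.45
eef_pos: [524.1, -163.9, 185.2]
tcp_rot: [-3.14, -0.0, 1.459]
contact_force: [0.1, -1.4, -4.3]
opening: 0.218
```

Emit:
send_rows:
  plan:
    - [[0,0,0.001],[0,0,0],-1]
    - [[0,0,0.002],[0,0,0],-1]
    - [[0,0,0.003],[0,0,0],-1]
    - [[0,0,0.004],[0,0,0],-1]
    - [[0,0,0.004],[0,0,0],-1]

```text
clock: 28.87
eef_pos: [523.9, -163.8, 181.0]
tcp_rot: [-3.14, -0.0, 1.459]
contact_force: [1.0, 0.2, -4.1]
opening: 0.224
```

```bash
python3 go.py 524.4 -164 195 1.459
```

```text
t 28.87 pos [ 523.9 -163.8  181. ] rpy [-3.1399e+00 -4.0000e-04  1.4594e+00] F [ 1.   0.2 -4.1] M [ 0.02 -0.05 -0.04] open 0.224 q [-0.31  0.28  1.83  0.    1.03 -1.77]
shift [-0.0001, 0.0004, -0.014] rot [-0.0017, -0.0004, 0.0004]
```

Emit:
send_rows:
  plan:
    - [[0,0.0003,0.001],[-0.0015,0,0],-1]
    - [[0,0.0003,0.002],[-0.0015,0,0],-1]
    - [[0,0.0003,0.003],[-0.0015,0,0],-1]
    - [[0,0.0003,0.004],[-0.0015,0,0],-1]
    - [[0,0.0003,0.004],[-0.0015,0,0],-1]

```text
clock: 29.28
eef_pos: [524.1, -163.8, 176.7]
tcp_rot: [-3.141, -0.001, 1.459]
contact_force: [0.7, -0.8, -4.1]
opening: 0.223
```

Emit:
send_rows:
  plan:
    - [[0,0,0.001],[0,0,0],-1]
    - [[0,0,0.002],[0,0,0],-1]
    - [[0,0,0.003],[0,0,0],-1]
    - [[0,0,0.003],[0,0,0],-1]
    - [[0,0,0.003],[0,0,0],-1]

```text
clock: 29.7
eef_pos: [524.0, -163.8, 173.6]
tcp_rot: [-3.141, -0.001, 1.459]
contact_force: [0.5, 0.3, -4.1]
opening: 0.225
```

```bash
python3 go.py 524.4 -164 195 1.459
```

```text
t 29.7 pos [ 524.  -163.8  173.6] rpy [-3.1409e+00 -5.0000e-04  1.4594e+00] F [ 0.5  0.3 -4.1] M [-0.    0.03 -0.01] open 0.225 q [-0.31  0.29  1.84  0.    1.02 -1.77]
shift [-0.0002, 0.0004, -0.0214] rot [-0.0007, -0.0005, 0.0004]
```

Emit:
send_rows:
  plan:
    - [[0,0,0.0005],[0,0,0],-1]
    - [[0,0,0.001],[0,0,0],-1]
    - [[0,0,0.0015],[0,0,0],-1]
    - [[0,0,0.002],[0,0,0],-1]
    - [[0,0,0.0025],[0,0,0],-1]

```text
clock: 30.12
eef_pos: [524.1, -163.8, 171.1]
tcp_rot: [-3.141, -0.001, 1.459]
contact_force: [0.2, -0.6, -4.8]
opening: 0.226
```

Emit:
send_rows:
  plan:
    - [[0,0,0.0005],[0,0,0],-1]
    - [[0,0,0.001],[0,0,0],-1]
    - [[0,0,0.0015],[0,0,0],-1]
    - [[0,0,0.002],[0,0,0],-1]
    - [[0,0,0.0025],[0,0,0],-1]

```text
clock: 30.53
eef_pos: [524.1, -163.8, 168.8]
tcp_rot: [-3.141, -0.0, 1.459]
contact_force: [-0.7, -0.3, -2.0]
opening: 0.223
```

Emit:
send_rows:
  plan:
    - [[0,0,0.0005],[0,0,0],-1]
    - [[0,0,0.001],[0,0,0],-1]
    - [[0,0,0.0015],[0,0,0],-1]
    - [[0,0,0.002],[0,0,0],-1]
    - [[0,0,0.002],[0,0,0],-1]

```text
clock: 30.95
eef_pos: [524.2, -163.8, 166.8]
tcp_rot: [-3.141, -0.0, 1.459]
contact_force: [-0.7, 0.7, -1.2]
opening: 0.221
```

Emit:
send_rows:
  plan:
    - [[0,0,0.0003],[0,0,0],-1]
    - [[0,0,0.0006],[0,0,0],-1]
    - [[0,0,0.001],[0,0,0],-1]
    - [[0,0,0.0015],[0,0,0],-1]
    - [[0,0,0.002],[0,0,0],-1]

```text
clock: 31.37
eef_pos: [524.5, -163.9, 165.5]
tcp_rot: [3.141, -0.0, 1.459]
contact_force: [-3.0, 1.2, 6.9]
opening: 0.222
```

Emit:
send_rows:
  plan:
    - [[0,0,0.0003],[0,0,0],-1]
    - [[0,0,0.0006],[0,0,0],-1]
    - [[0,0,0.001],[0,0,0],-1]
    - [[0,0,0.0015],[0,0,0],-1]
    - [[0,0,0.002],[0,0,0],-1]

```text
clock: 31.78
eef_pos: [524.4, -163.9, 163.6]
tcp_rot: [3.141, -0.0, 1.459]
contact_force: [-1.7, 0.5, 4.4]
opening: 0.231
```

```bash
python3 go.py 524.4 -164 195 1.459
```

```text
t 31.78 pos [ 524.4 -163.9  163.6] rpy [ 3.1413e+00 -4.0000e-04  1.4593e+00] F [-1.7  0.5  4.4] M [0.19 0.51 0.  ] open 0.231 q [-0.31  0.3   1.85  0.    1.   -1.77]
shift [-0.0001, -0.0, -0.0314] rot [0.0003, -0.0004, 0.0003]
```

Run:
```python
from h import *
for n,b in(("side",(315,100,65,90)),):
    im=viewer.grab_frame(n); np.save(n+"21.npy",im); crop(n,im,*b,6,f"pics/{n}21.png")
```

```text
(no output)
```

View pics/side21.png

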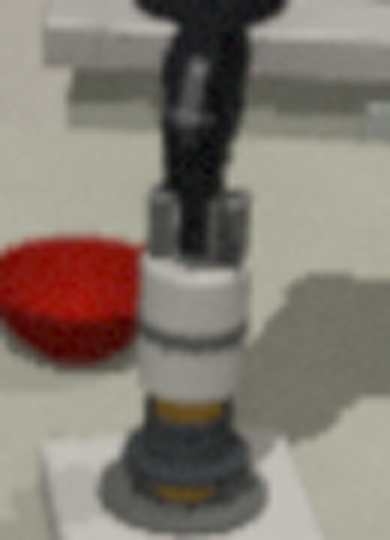

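Run:
```python
from h import *
im=viewer.grab_frame("side"); np.save("side22.npy",im)
ims=[np.load(f"side{k}.npy")[150:190,325:367] for k in(0,20,21,22)]
crop("s",np.hstack(ims),0,0,168,40,4.7,"pics/z22.png")
```

```text
(no output)
```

View pics/z22.png

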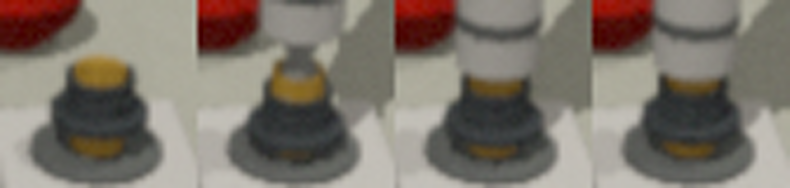

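Emit:
send_rows:
  plan:
    - [[0,0,0],[0,0,0],-1]
    - [[0,0,0],[0,0,0],-1]
    - [[0,0,0],[0,0,0],-1]
    - [[0,0,0],[0,0,0],-1]
    - [[0,0,0],[0,0,0],-1]

```text
clock: 32.3
eef_pos: [524.5, -163.9, 163.6]
tcp_rot: [3.141, -0.0, 1.459]
contact_force: [-2.5, 1.4, 5.1]
opening: 0.223
```

```bash
python3 - <<'E'
from h import *
im=viewer.grab_frame("side"); np.save("side23.npy",im)
ims=[np.load(f"side{k}.npy")[150:190,325:367] for k in(0,21,22,23)]
crop("s",np.hstack(ims),0,0,168,40,4.7,"pics/z23.png")
E
python3 go.py 524.4 -164 195 1.459
```

```text
t 32.35 pos [ 524.5 -163.9  163.6] rpy [ 3.1413e+00 -4.0000e-04  1.4594e+00] F [-2.5  0.1  4.9] M [0.23 0.63 0.02] open 0.224 q [-0.31  0.3   1.85  0.    1.   -1.77]
shift [-0.0001, -0.0001, -0.0314] rot [0.0003, -0.0004, 0.0004]
```

View pics/z23.png

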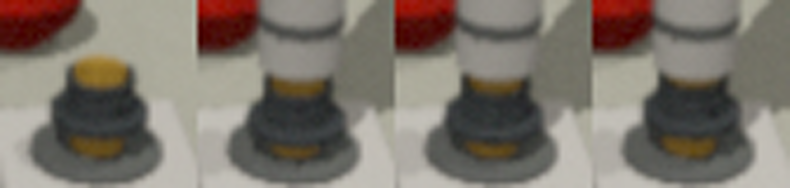

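Run:
```python
from h import *
for k in(0,20,22,23):
    im=np.load(f"side{k}.npy").astype(int); d=(im[:,:,0]-im[:,:,2])
    print(k,[int(d[r,343:349].mean()) for r in range(163,190)])
```

```text
0 [105, 104, 100, 101, 90, 50, 8, -3, -2, -3, -2, -4, -4, -4, -4, 0, 28, 58, 72, 65, 30, 4, 3, 1, 3, 3, 8]
20 [8, 7, 11, 35, 71, 95, 98, 85, 48, 12, -2, -2, -2, -3, -3, -3, -4, -4, -1, 18, 16, 4, 1, 2, 2, 3, 9]
22 [10, 9, 10, 17, 39, 63, 43, 12, -1, -4, -3, -3, -3, -4, -3, -3, -3, 21, 56, 66, 31, 5, 3, 2, 2, 3, 8]
23 [9, 9, 10, 17, 37, 33, 4, -1, -3, -3, -1, -4, -4, -4, -3, 0, 29, 60, 72, 66, 31, 5, 3, 2, 3, 3, 7]
```

Emit:
send_rows:
  plan:
    - [[0,0,0],[0,0,0],-0.8]
    - [[0,0,0],[0,0,0],-0.5]
    - [[0,0,0],[0,0,0],-0.3]
    - [[0,0,0],[0,0,0],-0.2]
    - [[0,0,0],[0,0,0],-0.1]

```text
clock: 32.77
eef_pos: [524.6, -164.0, 163.4]
tcp_rot: [3.141, -0.0, 1.459]
contact_force: [-0.1, -0.2, 0.4]
opening: 0.446
```

```bash
python3 go.py 524.4 -164 230 1.459
```

```text
t 32.77 pos [ 524.6 -164.   163.4] rpy [ 3.1410e+00 -4.0000e-04  1.4593e+00] F [-0.1 -0.2  0.4] M [ 0.    0.03 -0.01] open 0.446 q [-0.31  0.3   1.85  0.    1.   -1.77]
shift [-0.0001, -0.0002, -0.0666] rot [0.0006, -0.0004, 0.0003]
```

Frame 23 matches frame 0 in the flange rows, so the sleeve is fully up. Next I retreat straight up.

Emit:
send_rows:
  plan:
    - [[0,0,-0.005],[0,0,0],-0.1]
    - [[0,0,-0.015],[0,0,0],-0.1]
    - [[0,0,-0.03],[0,0,0],-0.1]
    - [[0,0,-0.055],[0,0,0],-0.1]
    - [[0,0,-0.085],[0,0,0],-0.1]

```text
clock: 33.18
eef_pos: [523.8, -163.7, 249.0]
tcp_rot: [-3.14, -0.001, 1.459]
contact_force: [0.6, -0.3, -0.0]
opening: 0.449
```

Emit:
send_rows:
  plan:
    - [[0,0,-0.02],[0,0,0],-0.1]
    - [[0.03,0,-0.03],[0,0,0],-0.1]
    - [[0.06,0,-0.03],[0,0,0],-0.1]
    - [[0.09,0.02,-0.03],[0,0,0],-0.1]
    - [[0.1,0.04,-0.03],[0,0,0],-0.1]

```text
clock: 33.6
eef_pos: [575.2, -65.7, 281.0]
tcp_rot: [3.141, -0.002, 1.46]
contact_force: [0.8, 0.1, 0.1]
opening: 0.45
```

Emit:
send_rows:
  plan:
    - [[0.03,-0.03,0],[0,0,0],-0.1]
    - [[0.06,-0.06,0],[0,0,0],-0.1]
    - [[0.09,-0.09,0],[0,0,0],-0.1]
    - [[0.1,-0.1,0],[0,0,0],-0.1]
    - [[0.1,-0.1,0],[0,0,0],-0.1]

```text
clock: 34.02
eef_pos: [484.5, 47.3, 282.1]
tcp_rot: [3.141, -0.003, 1.463]
contact_force: [-0.6, -0.1, 0.3]
opening: 0.449
```

```bash
python3 - <<'E'
from h import *
s=viewer.grab_frame("side"); t=viewer.grab_frame("top")
cv2.imwrite("pics/sf.png",s[:,:,::-1]); cv2.imwrite("pics/tf.png",t[:,:,::-1])
d=s.astype(int)[:,:,0]-s[:,:,2]; print([int(d[r,343:349].mean()) for r in range(163,190)])
crop("s",s,315,100,65,90,6,"pics/sfz.png")
s0=np.load("side0.npy").astype(int)
for nm,(x,y,w,h) in {"jar":(285,285,40,60),"bowl":(308,132,40,32),"mug":(275,190,35,42)}.items(): print(nm,abs(s0[y:y+h,x:x+w]-s[y:y+h,x:x+w]).mean())
E
python3 go.py 524 -164 230 1.459
```

```text
[9, 10, 9, 18, 42, 36, 4, -2, -3, -3, -4, -4, -3, -3, -5, 0, 29, 61, 73, 66, 30, 5, 2, 2, 2, 3, 9]
jar 4.232638888888889
bowl 14.240625
mug 4.413832199546485
t 34.12 pos [487.   45.2 282.3] rpy [ 3.1392e+00 -2.2000e-03  1.4621e+00] F [0.7 0.3 0.3] M [-0.04 -0.02 -0.  ] open 0.45 q [ 0.09  0.08  1.84  0.    1.22 -1.37]
shift [-0.2041, 0.0593, 0.052] rot [0.0024, -0.0022, 0.003]
```

View pics/sfz.png

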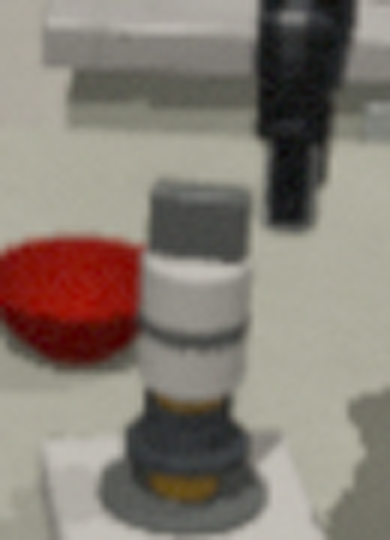

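View pics/sf.png

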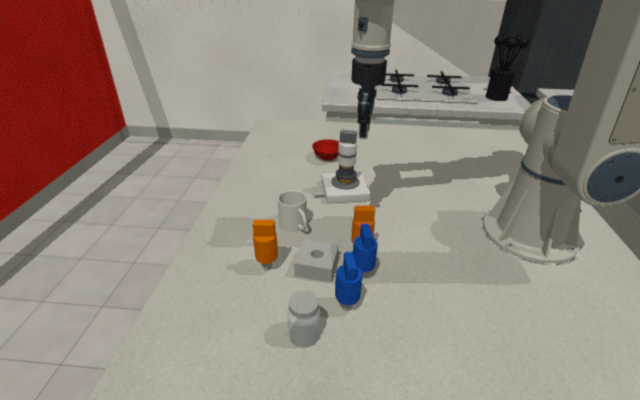

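View pics/tf.png

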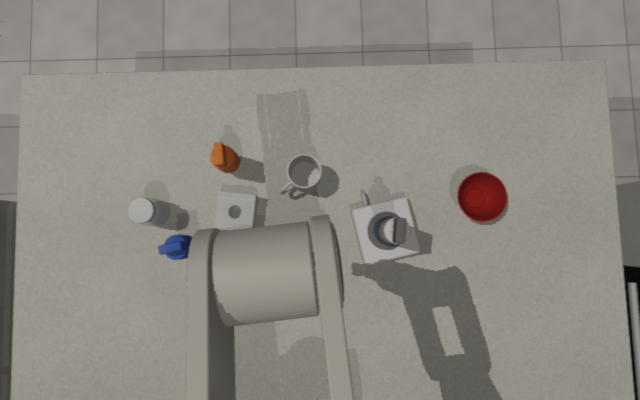

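The cartridge stands upright in the coupler at about (347,155) in the side view. The sleeve is fully up, and its flange rows are the same as in the first picture. Mug, jar and bowl are at the same pixels as at the start, and the gripper is clear.

```bash
python3 -c "
from rig import job; print(job.sign_off())"
```

```text
the job is handed in; nothing more can be done
None
```

The cartridge is in the coupler with the sleeve locked, and I handed the job in at about 34 s. I got no verdict.

**What I did**
- I pushed the sleeve down by its flange to the hard stop (17 N at the stop). It then stayed caught with nothing touching it.
- I gripped the barrel in two directions to find the coupler's axis, at about (524.5, -164.0) mm.
- I picked up the white cartridge by its tab. The blue and orange look-alikes were not touched.
- I lowered the stem into the bore without side contact and pressed it home slowly, with about 11 N of push at most. The sleeve sprang up, and then I let go and backed off.

**Last checks**
- **Sleeve:** its flange shows at the same pixel rows as before the job, so it is fully up.
- **Cartridge:** it stands upright in the dock. I did not pull on it to test the lock.
- **Mug, jar and bowl:** they are at the same places by eye in both pictures. The pixel comparison was small for the jar and mug. It was larger for the bowl (14), probably because the cartridge now covers its edge.
- **Robot:** the gripper was clear and the wrist force was about zero.

**Disagreements**
- **Fingertip height:** the fingertips were about 35–40 mm higher than the reported TCP and the stated 22 mm tip distance imply. I set heights by touch and by the pictures instead.
- **Coupler position:** the top camera's estimate of the rim was about 2.5 mm off in y from the touch measurement. I used the touch value.

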